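# Chock the tin on the sloping rack, then open its gate

## Robot

A 6-joint arm with a two-finger parallel gripper is mounted at the origin on the work surface. World frame = base frame: x ahead of the robot, y to its left, z up, the work surface at z = 0. Lengths are in m, angles in rad, forces in N, time in s.
With the tool pointing down it reaches from about 0.3 to 0.825 m from the base axis. Payload 5.4 kg.
Tool frame: the origin (TCP) lies on the centre line of the jaws, within the pads' length; the fingertips stand 8 mm ahead of it and the grasp point (between the pads) lies 11 mm behind it (manip.tip_reach is the distance from the TCP to the fingertips, in m); z points along the fingers, y is the direction in which the jaws open and shut (so a half turn about z gives the same grasp; the last joint's range is limited). The gripper opens to 92 mm and grips with 3 to 60 N. Pads are 20 mm wide; open, the fingers measure 128 mm over their backs; the gripper's body (75 mm by 189 mm) begins 69 mm behind the grasp point.
Start: joints at [0.921, 0.158, 1.597, -0, 1.386, -0.21], TCP at [0.245, 0.52, 0.183] pointing down, gripper open.
Joint ranges: [-2.91, 2.91], [-0.94, 2.29], [0.18, 2.7], [-1.29, 4.43], [0.17, 2.64], [-3, 3]. Speed limits (rad/s): [2.57, 2.57, 3.14, 3.14, 3.14, 3.14].

## Interface

Orientations are given as a unit quaternion [x, y, z, w].
In Python, from rig import manip gives the robot as it stands.
- The arm moves only by the tool apply_moves, never from a script. Its argument "plan" is text: rows parted by semicolons, each of 7 numbers parted by spaces: the closure, from 0 (fully open) to 1 (shut), then the shift along the tool's x, y, z in m, then the turn, a rotation vector about the tool's x, y, z in degrees. A call has 1 to 8 rows; each row is the pose to reach, as a shift and turn from the pose commanded when the call began, along the tool's axes at that moment; what a row does not reach only later rows make up. A row lasts 1/8 s, in which the tool goes at most 62.5 mm and 10.7 degrees, less where a joint would pass 70% of its speed; a pose out of reach is approached as far as the arm can. A call with a gripper value outside its range is refused whole. The fingers move at their own pace and stop on an object; "force" is the grip in N (left out, the last holds). Time passes only in rows, so rows that repeat a pose let the fingers close. It gives the time, the measured TCP pose, the force and the opening at its end, in the units of the state.
- manip.observe(): the state, without advancing time (a new reading comes with each control period).
- manip.read_camera(name): name is "scene" or "side" or "wrist"; returns a dict with "color" (384x512x3 uint8, red, green, blue), "K" (3x3 intrinsics, pixels), "D" ([k1, k2, p1, p2, k3] as OpenCV has them; the pictures are not rectified), "rvec" (rotation vector, rad) and "tvec" (3), from world to camera coordinates, as OpenCV has them. Camera axes: x right, y down, z forward; pixel columns grow to the right and rows downward; lengths in m; the calibration is good to about 2 mm. A picture is of the moment at which its call begins. There is no depth.
- manip.finish_job(): hands the job in, once; it reports no verdict.
The state is a dict: "time": time; "joint_pos": joint angles; "qd": joint speeds; "joint_efforts": joint torques, N m; "tool_pos": TCP position; "ee_rot": TCP orientation; "force": force on the tool from outside, world axes, zero at the start; "torque": the same for the moment, N m; "opening": finger opening in m.
Only numpy, scipy, OpenCV 4.12 (cv2) and the standard library are available. Lean on these libraries where they do the work, as an engineer would, in place of code of your own. Each camera call takes 0.05 s, during which the arm holds its last target.

## Task

The green tin on the sloping rack is kept from rolling only by the yellow swing gate: set the wooden wedge chock on the rack, nose uphill, and slide it under the shut gate against the tin's low side until it squeezes the tin snugly against the rubber bumper behind, leaning on the chock with about 12 N for half a second and never more than 16 N. Let go of the chock, then swing the gate open a quarter turn, so that the chock alone holds the tin. Leave the jar and the basket where they are.

Things in the scene. Friction and masses are not known exactly. Their poses are not given: they have to be found in the camera images.
- rack: Sloping can rack, 375 x 180 mm (its x, y), fixed. Origin: centre of its underside, at shelf height; z up, x level, pointing uphill. The flat grey deck rises 4 degrees to +x; its surface is at z = 24 mm + 0.0699 x. Side lips at y = +-86 mm stand 10 mm above it. Gate post at x 24, y 78 mm.
- tin: Closed food tin, green band, lying across the rack: radius 45, length 110 mm, 0.45 kg. Origin: middle of its axis; its y runs along the axis. It starts leaning on the gate, axis at rack x 75, y 0 mm. Behind it, on the high side, is a black rubber bumper (100 mm wide, gives 1 mm per 5 N) whose place is not measured: 4 to 38 mm are free between tin and bumper at first, to be found by feel.
- chock: Loose wooden wedge, red band at its tail: 125 long, 40 wide, 29 mm high, 0.12 kg, vertical sides. Origin: middle of its underside; x points to the nose. The front 22 mm slope down at 50 degrees to a nose edge 3 mm high; the rest is a plain block to grip. Flat on the deck and touching the tin, its origin is 83 mm (rack x) downhill of the tin's axis. Friction holds it there. Starts beside the rack.
- gate (a joint): Angle of the yellow swing gate about its upright hinge at rack x 24, y 78 mm: 0 = shut across the rack (arm along -y), growing as the free end swings downhill (to rack -x, clockwise from above) to the end stop at 1.7. Stiff hinge: stays where left, takes about 1 N at the knob. The arm, 12 mm thick, spans 42 to 56 mm above the deck: the chock passes under it.
- gate_knob (a point): Top centre of the black upright round peg on the gate's free end, 16 mm in diameter, 38 mm tall above the arm, 158 mm from the hinge. Shut, it stands beyond the tin's end, at rack y -80 mm.
- basket: Bystander: closed red plastic tortilla basket, 194 mm wide, 116 mm high. Origin: centre of its underside.
- jar: Bystander: glass jar with a white cap, 68 mm wide, 110 mm high, on the other side of the rack from the chock. Origin: centre of its underside.
Mind the look-alikes: they are no part of the job. What is shaped like the tin but blue is not meant.

How it is judged:
On the way, in this order (a step that is already met when the one before it is completed fails the run):
1. the chock is pressed firmly against the tin's low side (over 5.5 N between them) while the gate is still shut (contact force between chock and tin above 5.5 N and value of joint gate below 0.15 rad and x of tin in the frame of rack above 0.077 m), for 0.3 s.
2. then the gate is swung open (value of joint gate above 1.2 rad), for 0.2 s.
At the end, for the whole second after the job is handed in: The gate stands open (over 1.2 rad), the tin is still and rests on the chock at least 2 mm uphill of where the gate held it, the chock touches its low side and lies still, let go (value of joint gate above 1.2 rad and contact force between chock and tin above 0.15 N and x of tin in the frame of rack above 0.077 m and linear speed of each of tin, chock below 0.01 m/s and contact force between the fingers and chock below 0.1 N).
It fails at once if the chock is driven against the tin with more than 11.5 N between them (contact force between chock and tin above 11.5 N).
It fails at once if the tin rolls back downhill (x of tin in the frame of rack below 0.066 m).
It fails at once if a bystander (basket or jar) is moved more than 20 mm (distance of any of basket, jar from where it was at the start of the episode above 0.02 m).
It also fails if it takes over 72 s, if anything falls off the work surface, if the arm or the gripper's body presses on something with over 40 N, if the wrist force passes 120 N, or if a joint passes its speed limit or range.

## Working session

There is one attempt and no reset: what is moved stays moved. The work goes in short steps, Python scripts to look and compute and a tool call to move; the robot and the scene stay as the last step left them, time stands still between calls to the robot, and variables do not carry over. Pictures are saved under pics/ and viewed, and the job is handed in when it is done.

Besides the shell and the picture viewer there is one more tool, called after ">>>" by a JSON object that holds its "method" and its "body", one argument or row to a line. apply_moves: Moves the arm, as the interface text tells. Its arguments: {"type":"object","properties":{"plan":{"type":"string"},"force":{"type":"number"}},"required":["plan"]}

```bash
ls; mkdir -p pics
python3 - <<'E'
from rig import manip
import cv2
o=manip.observe()
for k,v in o.items(): print(k,v)
print(manip.tip_reach)
for n in ["scene","side","wrist"]:
    c=manip.read_camera(n)
    cv2.imwrite(f"pics/{n}0.png",cv2.cvtColor(c["color"],cv2.COLOR_RGB2BGR))
    print(n,c["K"],c["D"],c["rvec"],c["tvec"])
E
```

```text
pics
time 0.0
joint_pos [ 9.20926532e-01  1.59088203e-01  1.59824882e+00 -2.94543693e-06
  1.38623871e+00 -2.10078816e-01]
qd [-1.36355837e-04  1.95723234e-03 -6.10073823e-05 -6.37421829e-04
 -1.03791528e-04 -1.72889614e-04]
joint_efforts [ 8.88676823e-04 -3.85564184e+01 -3.22118318e+01  7.02862395e-02
  3.75130365e-02 -1.34649026e-04]
tool_pos [0.24437371 0.51969781 0.18218872]
ee_rot [ 2.18127258e-01  9.75919831e-01 -9.01886534e-04 -4.12003694e-04]
force [-0.09059746 -0.07353924 -0.65149955]
torque [-0.05291965  0.00461062  0.01525983]
opening 0.09231689250477083
0.008
scene [[499.31207722   0.         253.31669638]
 [  0.         499.31207722 193.09697701]
 [  0.           0.           1.        ]] [0.00246391 0.         0.         0.         0.        ] [ 1.95514066  1.84051788 -0.53594318] [ 0.04684632 -0.40292093  1.67068264]
side [[416.4870325    0.         253.04056859]
 [  0.         416.4870325  185.99766391]
 [  0.           0.           1.        ]] [-0.15645535  0.          0.          0.          0.        ] [ 1.99782333 -0.86233741  0.48725734] [-0.43123904  0.28330521  1.01316959]
wrist [[335.60735258   0.         252.29840037]
 [  0.         335.60735258 184.05615449]
 [  0.           0.           1.        ]] [-0.04444731  0.          0.          0.          0.        ] [-2.44120725 -1.54801866 -0.21945004] [-0.57169449 -0.03086868  0.3932968 ]
```

View pics/scene0.png

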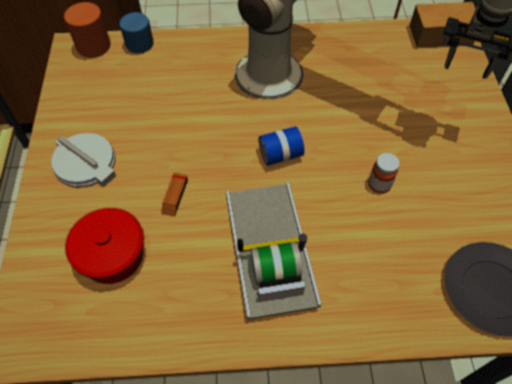

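View pics/side0.png

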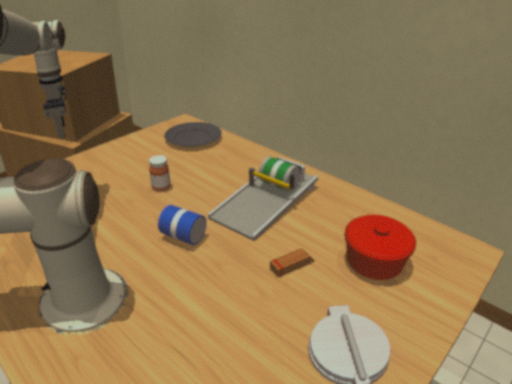

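View pics/wrist0.png

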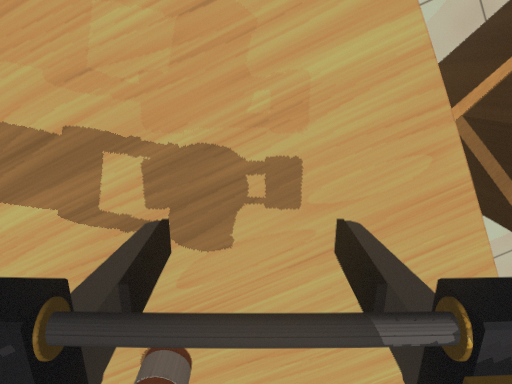

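The scene picture shows the rack around (272,250), with the green tin at (278,264) leaning on the yellow gate. The gate runs from its post at (240,244) to the knob at (303,241). The blue cylinder at (281,146) is the decoy. The chock is at (174,194), the jar at (384,172) and the red basket at (105,244). I'll measure these next.

```bash
cat > h.py <<'E'
from rig import manip
import cv2, numpy as np
def cam(n):
    c=manip.read_camera(n); c["bgr"]=cv2.cvtColor(c["color"],cv2.COLOR_RGB2BGR)
    c["R"]=cv2.Rodrigues(np.array(c["rvec"],float))[0]; c["t"]=np.array(c["tvec"],float).reshape(3)
    c["K"]=np.array(c["K"]);c["D"]=np.array(c["D"]); return c
def ray(c,uv):
    p=cv2.undistortPoints(np.array(uv,float).reshape(-1,1,2),c["K"],c["D"]).reshape(-1,2)
    d=np.c_[p,np.ones(len(p))]@c["R"]; return -c["R"].T@c["t"],d
def onz(c,uv,z):
    o,d=ray(c,uv); s=(z-o[2])/d[:,2]; return o+d*s[:,None]
def proj(c,P):
    return cv2.projectPoints(np.array(P,float).reshape(-1,1,3),np.array(c["rvec"],float),c["t"],c["K"],c["D"])[0].reshape(-1,2)
def crop(c,x,y,w,h,s,fn):
    cv2.imwrite(fn,cv2.resize(c["bgr"][y:y+h,x:x+w],None,fx=s,fy=s,interpolation=cv2.INTER_CUBIC))
E
python3 - <<'E'
from h import *
c=cam("scene"); crop(c,215,175,115,150,5,"pics/s_rack.png"); crop(c,150,165,50,60,8,"pics/s_chock.png")
c=cam("side"); crop(c,200,145,130,100,6,"pics/d_rack.png"); crop(c,260,240,60,40,10,"pics/d_chock.png")
E
```

```text
(no output)
```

View pics/s_rack.png

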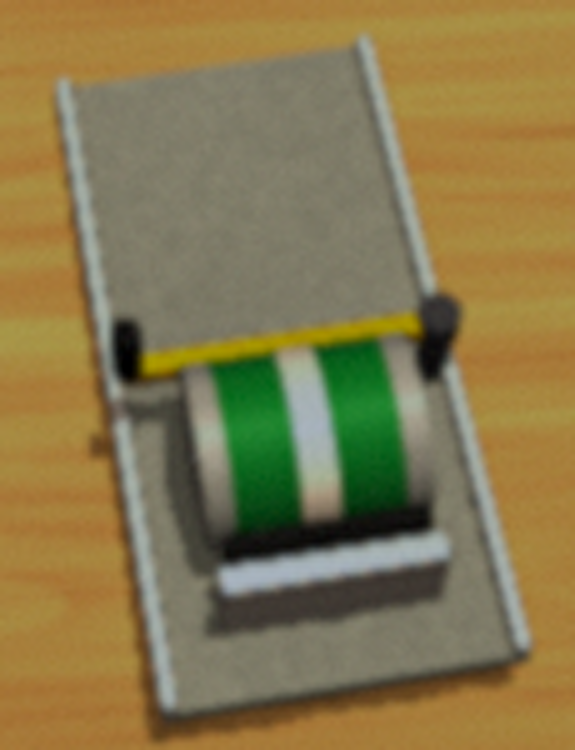

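View pics/s_chock.png

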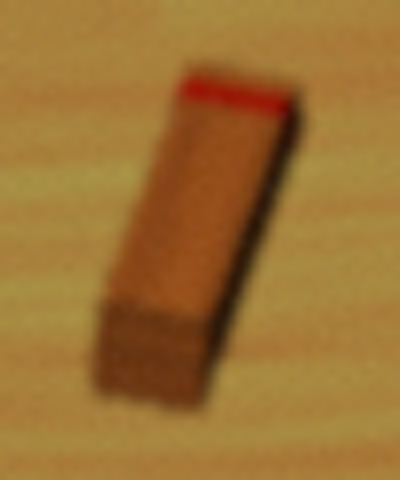

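View pics/d_rack.png

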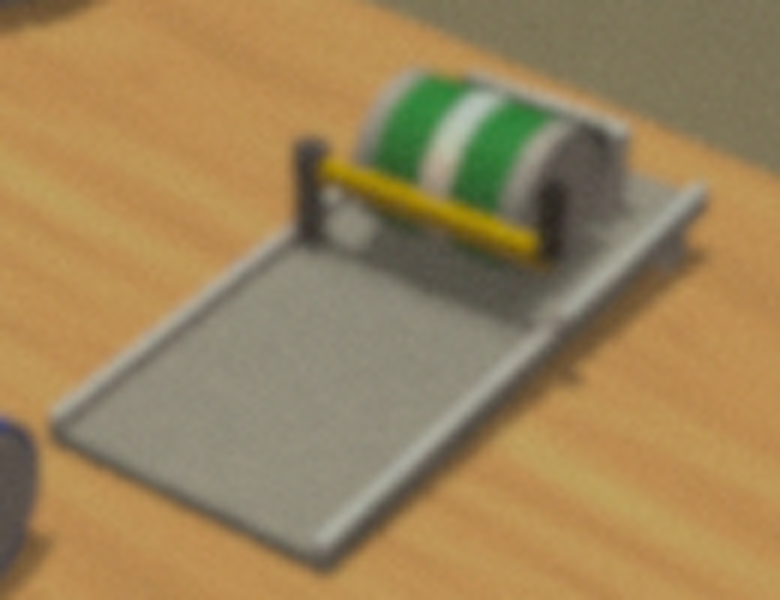

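View pics/d_chock.png

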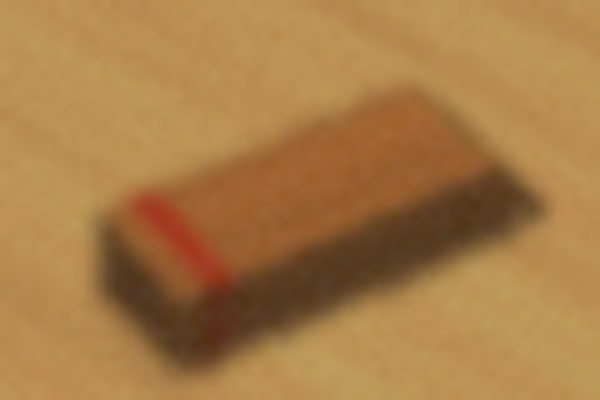

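```bash
cat > m.py <<'E'
from h import *
def px(l,s,o): return (np.array(l,float)+.5)/s-.5+np.array(o)
def fit2(A,B): # A model, B world -> th,t
    a=A-A.mean(0);b=B-B.mean(0); th=np.arctan2((a[:,0]*b[:,1]-a[:,1]*b[:,0]).sum(),(a*b).sum())
    R=np.array([[np.cos(th),-np.sin(th)],[np.sin(th),np.cos(th)]]); t=B.mean(0)-R@A.mean(0)
    return th,t,B-(A@R.T+t)
def toz(c,uv,zs): return np.array([onz(c,[u],z)[0,:2] for u,z in zip(uv,zs)])
S=cam("scene");D=cam("side")
zl,zh=.0209,.0471
L=[-.1875,.1875]
M=np.array([[-.1875,-.086],[-.1875,.086],[.1875,-.086],[.1875,.086]])
W=toz(S,px([(66,85),(366,42),(167,703),(523,645)],5,(215,175)),[zl,zl,zh,zh])
f=fit2(M,W);print("rack scene",np.rad2deg(f[0]),f[1],(f[2]*1e3).round(1).tolist())
W2=toz(D,px([(322,548),(57,416),(700,190)],6,(200,145)),[zl,zl,zh])
f2=fit2(M[:3],W2);print("rack side",np.rad2deg(f2[0]),f2[1],(f2[2]*1e3).round(1).tolist())
f3=fit2(np.r_[M,M[:3]],np.r_[W,W2]);print("both",np.rad2deg(f3[0]),f3[1],(f3[2]*1e3).round(1).tolist())
MC=np.array([[-.0625,-.02],[-.0625,.02],[.0405,-.02],[.0405,.02],[.0625,-.02],[.0625,.02]]);zc=[.029]*4+[.003]*2
WC=toz(S,px([(188,66),(302,84),(103,303),(212,322),(95,397),(205,410)],8,(150,165)),zc)
g=fit2(MC,WC);print("chock scene",np.rad2deg(g[0]),g[1],(g[2]*1e3).round(1).tolist())
WD=toz(D,px([(205,300),(105,215),(500,165),(410,85),(545,208)],10,(260,240)),zc[:5])
g2=fit2(MC[:5],WD);print("chock side",np.rad2deg(g2[0]),g2[1],(g2[2]*1e3).round(1).tolist())
g3=fit2(np.r_[MC,MC[:5]],np.r_[WC,WD]);print("both",np.rad2deg(g3[0]),g3[1],(g3[2]*1e3).round(1).tolist())
# jar & basket
print("jar",onz(S,[(386,163)],.11),"basket",onz(S,[(103,238)],.116))
print("jar side",onz(D,[(158,160)],.11),"basket side",onz(D,[(380,228)],.116))
print("blue",onz(S,[(281,146)],.04))
E
python3 m.py
```

```text
rack scene 5.9673255986014535 [ 0.6498544  -0.04239902] [[3.9, 1.0], [3.5, -0.0], [-3.6, -0.7], [-3.8, -0.3]]
rack side 5.9852949746084265 [ 0.64022303 -0.05034701] [[2.3, -1.2], [4.0, -0.0], [-6.3, 1.2]]
both 6.020188348907495 [ 0.64571752 -0.04578986] [[8.0, 4.5], [7.7, 3.5], [0.4, 2.5], [0.4, 3.0], [-3.2, -5.6], [-1.5, -4.4], [-11.9, -3.5]]
chock scene -15.754629461463402 [ 0.47205541 -0.29631165] [[2.0, -1.1], [1.4, 1.0], [-0.1, 0.4], [-1.1, -0.6], [0.5, 0.4], [-2.8, -0.1]]
chock side -14.600717388006462 [ 0.46613256 -0.30286618] [[4.2, -1.2], [0.7, 0.3], [-0.7, 0.0], [-1.3, -0.6], [-2.8, 1.5]]
both -14.97861913906904 [ 0.4693512  -0.29937949] [[4.7, 2.9], [4.6, 4.8], [2.2, 3.0], [1.7, 1.9], [2.8, 2.7], [-0.1, 2.1], [1.0, -5.1], [-2.8, -3.5], [-3.7, -3.2], [-4.6, -3.8], [-5.8, -1.7]]
jar [[0.46859292 0.28141089 0.11      ]] basket [[ 0.65151252 -0.45077883  0.116     ]]
jar side [[0.45566275 0.27593037 0.11      ]] basket side [[ 0.63244562 -0.45723133  0.116     ]]
blue [[0.3405842  0.01395452 0.04      ]]
```

```bash
cat >> m.py <<'E'
print("centres",-S["R"].T@S["t"],-D["R"].T@D["t"])
def tri(u,v):
    o1,d1=ray(S,[u]);o2,d2=ray(D,[v]);d1=d1[0]/np.linalg.norm(d1[0]);d2=d2[0]/np.linalg.norm(d2[0])
    s=np.linalg.lstsq(np.c_[d1,-d2],o2-o1,rcond=None)[0];p=o1+s[0]*d1;q=o2+s[1]*d2
    return ((p+q)/2).round(4),(np.linalg.norm(p-q)*1e3).round(1)
a=px([(188,66),(302,84),(103,303),(212,322),(95,397)],8,(150,165));b=px([(205,300),(105,215),(500,165),(410,85),(545,208)],10,(260,240))
for i in range(5):print("chock",tri(a[i],b[i]))
a=px([(66,85),(366,42),(167,703),(523,645)],5,(215,175));b=px([(322,548),(57,416),(700,190)],6,(200,145))
for i in range(3):print("rack",tri(a[i],b[i]))
print("base",proj(S,[(0,0,0),(0.09,0,0),(0,.09,0),(0,-.09,0)]),proj(D,[(0,0,0),(0.09,0,0),(0,.09,0),(0,-.09,0)]))
tp=manip.observe()["tool_pos"];print("tcp",proj(S,[tp]),proj(D,[tp]))
E
python3 m.py | sed -n '/centres/,$p'
```

```text
centres [ 1.22667254 -0.11424061  1.19914298] [-0.22619027 -0.78979943  0.78600024]
chock (array([ 0.4073, -0.3025,  0.0251]), np.float64(5.3))
chock (array([ 0.4158, -0.2614,  0.0231]), np.float64(3.8))
chock (array([ 0.5034, -0.3282,  0.0244]), np.float64(3.0))
chock (array([ 0.5132, -0.2903,  0.0244]), np.float64(2.1))
chock (array([ 0.5241, -0.3332, -0.0026]), np.float64(0.1))
rack (array([ 0.4721, -0.1481,  0.0127]), np.float64(3.3))
rack (array([0.4544, 0.0236, 0.0144]), np.float64(1.8))
rack (array([ 0.8393, -0.109 ,  0.0402]), np.float64(0.2))
base [[267.31955362  72.65967601]
 [269.36831016  92.49971341]
 [294.11393976  71.431886  ]
 [240.44563725  73.8894    ]] [[ 82.9628303  297.73130774]
 [112.86726049 280.20198895]
 [ 66.8985653  279.57793278]
 [101.0477883  317.73585181]]
tcp [[460.23518973  78.53574903]] [[ 64.04785173 139.28241757]]
```

Run:
```python
from h import *
c=cam("scene"); crop(c,380,0,132,100,6,"pics/s_tool.png"); crop(c,210,0,120,110,5,"pics/s_base.png")
c=cam("side"); crop(c,0,0,130,150,4,"pics/d_tool.png")
```

```text
(no output)
```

View pics/s_tool.png

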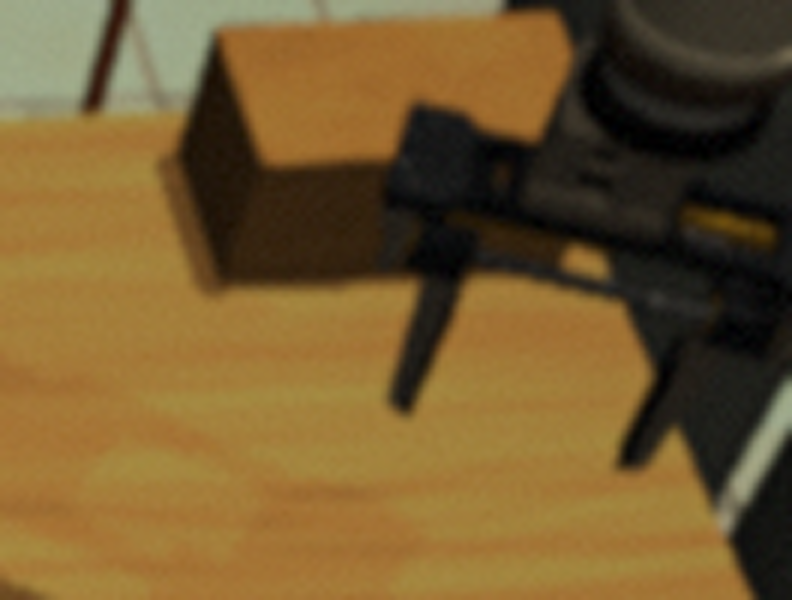

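View pics/d_tool.png

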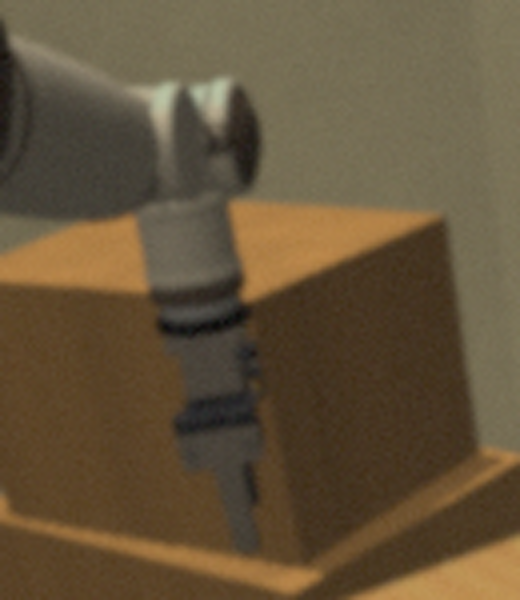

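Run:
```python
from h import *
from scipy.spatial.transform import Rotation as Ro
o=manip.observe();R=Ro.from_quat(o["ee_rot"]).as_matrix();print(R.round(3),o["tool_pos"],o["time"])
for n in["scene","side"]:
    c=cam(n)
    P=[o["tool_pos"]+R@np.array(v) for v in[(0,.055,.008),(0,-.055,.008),(0,.055,-.08),(0,-.055,-.08)]]
    im=c["bgr"].copy()
    for p in proj(c,P): cv2.circle(im,tuple(p.round().astype(int)),1,(0,0,255),-1);print(n,p)
    for a in np.linspace(0,6.28,40):
        p=proj(c,[(.0*1+.095*np.cos(a),.095*np.sin(a),0)])[0]; cv2.circle(im,tuple(p.round().astype(int)),0,(0,255,0),-1)
    c["bgr"]=im
    if n=="scene":
        crop(c,380,0,132,100,6,"pics/t_s1.png");crop(c,210,0,120,110,5,"pics/t_s2.png")
    else: crop(c,0,0,140,340,2,"pics/t_d.png")
```

```text
[[-0.905  0.426 -0.   ]
 [ 0.426  0.905 -0.   ]
 [ 0.    -0.    -1.   ]] [0.24477817 0.52025644 0.18319232] 0.55
scene [479.20171408  85.83380482]
scene [439.65518261  75.42264464]
scene [491.81544577  62.03831163]
scene [449.86152961  51.44539634]
side [ 64.59199369 134.94204144]
side [ 64.489524   148.22252533]
side [ 59.39954604 111.74783845]
side [ 58.809322   123.81372091]
```

View pics/t_s1.png

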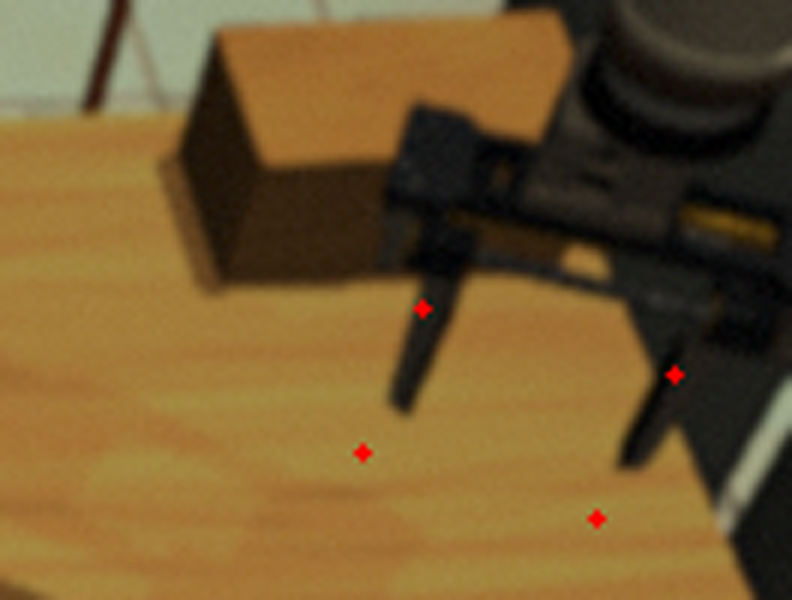

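View pics/t_s2.png

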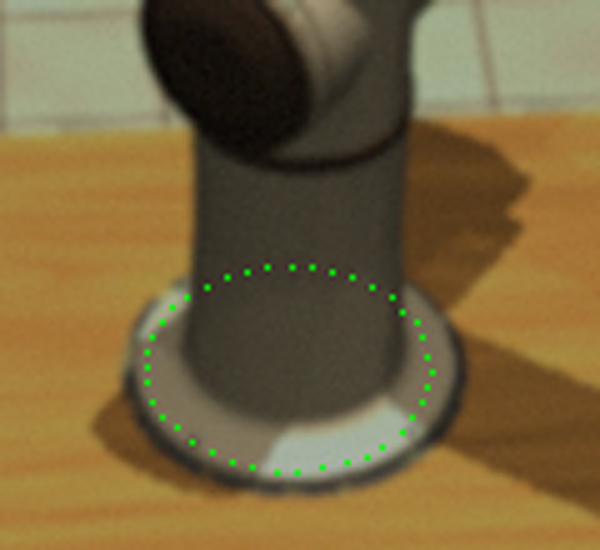

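View pics/t_d.png

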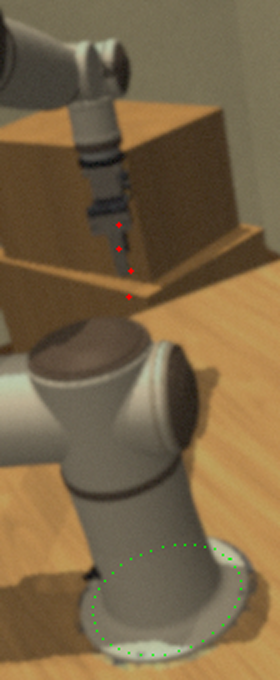

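Run:
```python
from h import *
from scipy.spatial.transform import Rotation as Ro
o=manip.observe();R=Ro.from_quat(o["ee_rot"]).as_matrix();T=np.array(o["tool_pos"])
c=cam("wrist")
for v in[(0,.046,.008),(0,-.046,.008),(0,.046,-.03),(0,-.046,-.03)]: print(v,proj(c,[T+R@np.array(v)]))
print("wrist cam in tool",R.T@(-c["R"].T@c["t"]-T), (R.T@c["R"].T).round(3))
for n,uv in(("scene",(386,163)),("side",(158,160))): pass
# jar cap in wrist: red rim ~ (165,360)
print(proj(c,[(.468,.281,.11),(.456,.276,.11)]))
# base & tool shift of needed
C=np.array([0.4693,-.2994])
print("move to chock", R.T@(np.r_[C,.18]-T))
```

```text
(0, 0.046, 0.008) [[324.26814239 210.82946237]]
(0, -0.046, 0.008) [[186.93553766 210.93412879]]
(0, 0.046, -0.03) [[338.02682603 235.06758477]]
(0, -0.046, -0.03) [[174.30351197 235.19100529]]
wrist cam in tool [ 0.08058005 -0.00190042 -0.20214269] [[-0.001 -0.959 -0.282]
 [ 1.    -0.001 -0.001]
 [ 0.001 -0.282  0.959]]
[[148.69576658 437.81918537]
 [139.50664628 432.25110014]]
move to chock [-0.55211568 -0.64609398  0.00320163]
```

>>> {"method": "apply_moves", "body": {
  "plan": "0 -0.03 -0.035 -0.03 0 0 0;0 -0.07 -0.08 -0.05 0 0 -2;0 -0.11 -0.125 -0.05 0 0 -4;0 -0.15 -0.17 -0.05 0 0 -6;0 -0.19 -0.215 -0.05 0 0 -8;0 -0.23 -0.26 -0.05 0 0 -10;0 -0.27 -0.305 -0.05 0 0 -10;0 -0.31 -0.35 -0.05 0 0 -10"
}}

```text
time: 1.7
tool_pos: [0.3766, 0.0697, 0.2336]
ee_rot: [0.132, 0.991, 0.0, 0.001]
force: [-0.1, 0.3, 0.0]
opening: 0.092
```

>>> {"method": "apply_moves", "body": {
  "plan": "0 -0.027 -0.047 0 0 0 0;0 -0.054 -0.095 0 0 0 0;0 -0.08 -0.143 0 0 0 0;0 -0.107 -0.19 0 0 0 0;0 -0.133 -0.238 0 0 0 0;0 -0.16 -0.285 0 0 0 0;0 -0.185 -0.332 0 0 0 0;0 -0.185 -0.332 0 0 0 0"
}}

```text
time: 2.7
tool_pos: [0.4675, -0.3, 0.2322]
ee_rot: [0.134, 0.991, 0.0, -0.001]
force: [-0.4, 0.6, -0.9]
opening: 0.0921
```

```bash
cat > snap.py <<'E'
from h import *
from scipy.spatial.transform import Rotation as Ro
import sys
t=sys.argv[1]
o=manip.observe();R=Ro.from_quat(o["ee_rot"]).as_matrix();T=np.array(o["tool_pos"])
print(o["time"],T,R.round(4).tolist(),o["force"],o["opening"])
for n in["scene","side","wrist"]:
    c=cam(n); cv2.imwrite(f"pics/{n}_{t}.png",c["bgr"])
    for v in[(0,.055,.008),(0,-.055,.008)]: print(n,proj(c,[T+R@np.array(v)]))
E
python3 snap.py a; python3 -c "
import cv2
a=cv2.imread('pics/scene_a.png')[90:250,90:260];b=cv2.imread('pics/side_a.png')[130:330,220:390]
cv2.imwrite('pics/a1.png',cv2.resize(a,None,fx=4,fy=3.5));cv2.imwrite('pics/a2.png',cv2.resize(b,None,fx=3,fy=3))"
```

```text
2.7 [ 0.46748137 -0.30003373  0.23224063] [[-0.9641, 0.2656, -0.0011], [0.2656, 0.9641, 0.0005], [0.0012, 0.0002, -1.0]] [-0.42434358  0.61661833 -0.94745786] 0.09210638138039827
scene [[182.67776491 151.11325954]]
scene [[139.71945149 143.78277332]]
side [[284.84803964 185.83035026]]
side [[311.93128551 207.4372757 ]]
wrist [[332.68375038 212.13897461]]
wrist [[169.30244179 211.84033897]]
```

View pics/wrist_a.png

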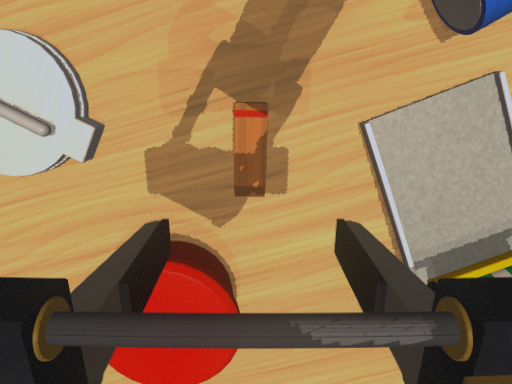

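View pics/a1.png

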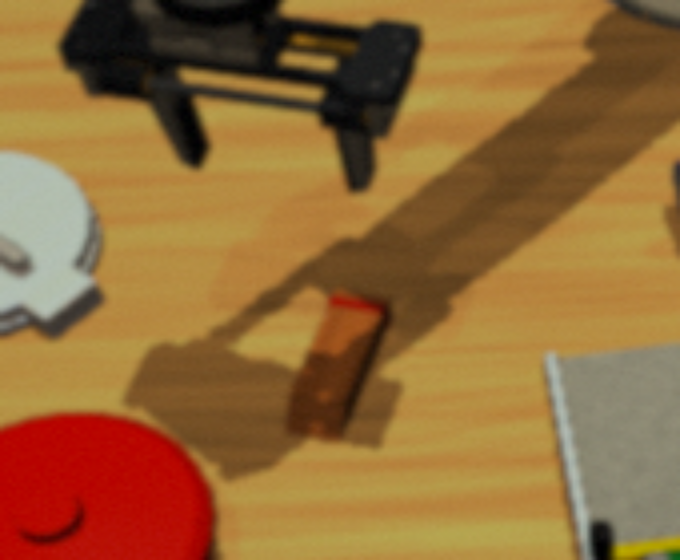

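View pics/a2.png

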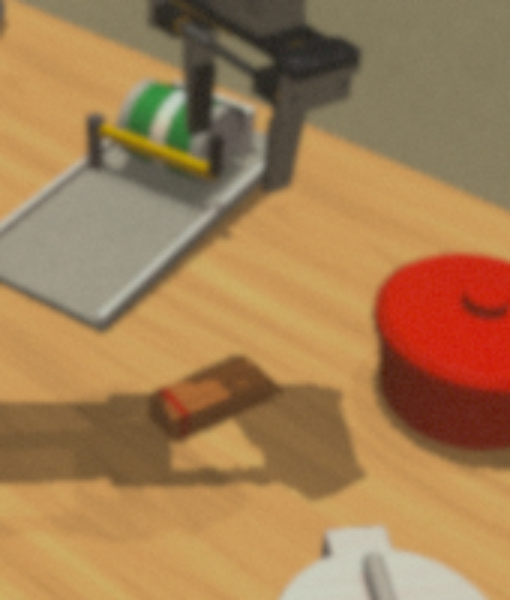

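>>> {"method": "apply_moves", "body": {
  "plan": "0.5 0 0 0 0 0 0;0.5 0 0 0 0 0 0;0.5 0 0 0 0 0 0;0.5 0 0 0 0 0 0;0.5 0 0 0 0 0 0;0.5 0 0 0 0 0 0",
  "force": 15
}}

```text
time: 3.6
tool_pos: [0.4678, -0.2973, 0.2332]
ee_rot: [0.132, 0.991, 0.0, -0.0]
force: [0.9, 0.3, 0.5]
opening: 0.0454
```

```bash
python3 snap.py b; python3 -c "
import cv2
a=cv2.imread('pics/scene_b.png')[90:190,90:210];b=cv2.imread('pics/side_b.png')[130:230,220:340]
cv2.imwrite('pics/b12.png',cv2.hconcat([cv2.resize(a,None,fx=3.3,fy=4),cv2.resize(b,None,fx=3.3,fy=4)]))"
```

```text
3.6 [ 0.46778503 -0.29731023  0.23316795] [[-0.965, 0.2622, -0.0001], [0.2622, 0.965, 0.0], [0.0001, -0.0, -1.0]] [0.8960365  0.34229056 0.53295584] 0.04543378138232798
scene [[183.76983366 150.87107723]]
scene [[140.7209128  143.65385839]]
side [[284.05036789 185.099625  ]]
side [[311.17456509 206.56773556]]
wrist [[337.41351205 211.32591818]]
wrist [[173.42926267 211.46474235]]
```

View pics/wrist_b.png

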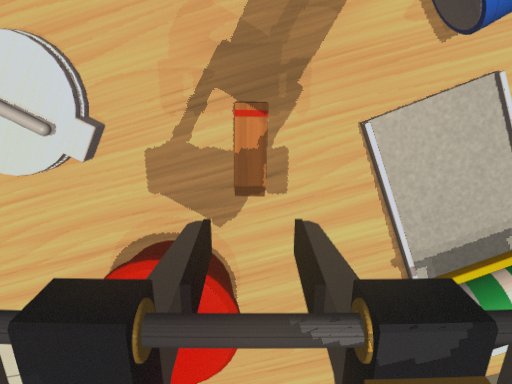

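View pics/b12.png

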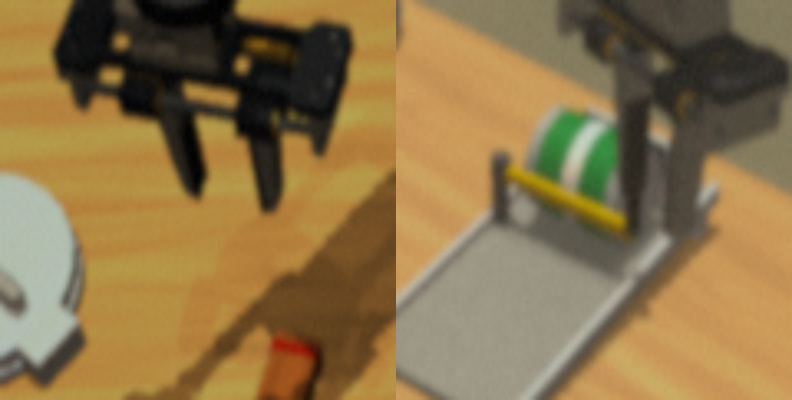

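```bash
cat > w.py <<'E'
from h import *
c=cam("wrist")
im=c["bgr"];hsv=cv2.cvtColor(im,cv2.COLOR_BGR2HSV)
for dz in(0,):
    print("tail edge",onz(c,[(234,102),(268,103)],.029),"\nband",onz(c,[(235,109),(267,110)],.029))
    print("nose",onz(c,[(235,196),(266,196)],.003))
    print("rack low corners lip",onz(c,[(366,123),(503,72)],.0209))
    print("centre wrist cam",-c["R"].T@c["t"])
cv2.imwrite("pics/wc.png",cv2.resize(im[90:205,215:285],None,fx=7,fy=5,interpolation=cv2.INTER_CUBIC))
E
python3 w.py
```

```text
tail edge [[ 0.40130816 -0.30390112  0.029     ]
 [ 0.41299546 -0.26547318  0.029     ]] 
band [[ 0.40942376 -0.30500554  0.029     ]
 [ 0.42055286 -0.268664    0.029     ]]
nose [[ 0.52189047 -0.33878239  0.003     ]
 [ 0.53295625 -0.29819084  0.003     ]]
rack low corners lip [[ 0.46799131 -0.15484018  0.0209    ]
 [ 0.4503291   0.01856528  0.0209    ]]
centre wrist cam [ 0.38922627 -0.27784558  0.43533839]
```

View pics/wc.png

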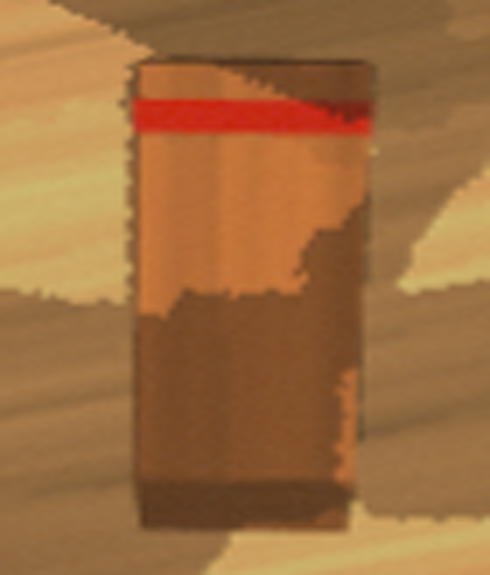

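>>> {"method": "apply_moves", "body": {
  "plan": "0.2 0.024 -0.002 0.05 0 0 0.5;0.2 0.047 -0.004 0.1 0 0 0.5;0.2 0.047 -0.004 0.14 0 0 0.5;0.2 0.047 -0.004 0.175 0 0 0.5;0.2 0.047 -0.004 0.19 0 0 0.5;0.2 0.047 -0.004 0.19 0 0 0.5"
}}

```text
time: 4.55
tool_pos: [0.4212, -0.2885, 0.0428]
ee_rot: [0.137, 0.991, 0.0, -0.001]
force: [0.9, -0.1, 0.3]
opening: 0.0737
```

```bash
python3 snap.py c; python3 -c "
import cv2
a=cv2.imread('pics/scene_c.png')[130:230,110:230];b=cv2.imread('pics/side_c.png')[190:290,230:350]
cv2.imwrite('pics/c12.png',cv2.hconcat([cv2.resize(a,None,fx=3.3,fy=4),cv2.resize(b,None,fx=3.3,fy=4)]))"
```

```text
4.55 [ 0.42115933 -0.28853754  0.04281918] [[-0.9627, 0.2705, -0.0009], [0.2705, 0.9627, 0.001], [0.0011, 0.0007, -1.0]] [ 0.89837559 -0.08120783  0.34522864] 0.07371197797572676
scene [[195.38904509 178.52833259]]
scene [[158.00428376 171.76567189]]
side [[267.25149332 249.49746613]]
side [[290.6977423  273.93327007]]
wrist [[338.3061298  208.31279819]]
wrist [[175.27642192 208.32095336]]
```

View pics/wrist_c.png

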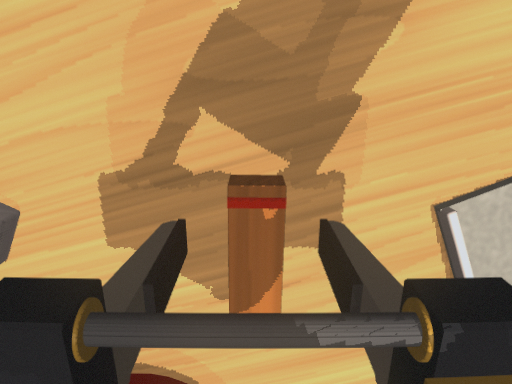

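View pics/c12.png

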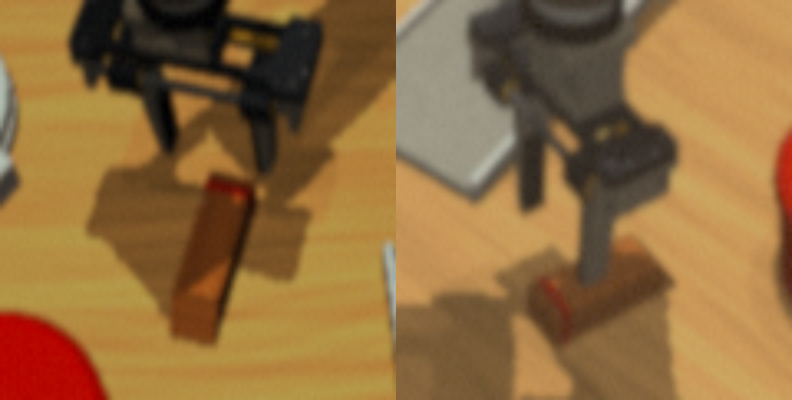

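The fingertips look about 40 mm higher than the TCP reading implies. I'll descend carefully and check by contact.

>>> {"method": "apply_moves", "body": {
  "plan": "0.2 0 0 0.01 0 0 0;0.2 0 0 0.02 0 0 0;0.2 0 0 0.026 0 0 0;0.2 0 0 0.03 0 0 0;0.2 0 0 0.03 0 0 0"
}}

```text
time: 5.32
tool_pos: [0.4212, -0.2886, 0.0128]
ee_rot: [0.137, 0.991, 0.0, -0.0]
force: [-0.0, -0.3, 0.6]
opening: 0.0736
```

```bash
python3 snap.py d; python3 -c "
import cv2
a=cv2.imread('pics/scene_d.png')[130:230,110:230];b=cv2.imread('pics/side_d.png')[190:290,230:350]
cv2.imwrite('pics/d12.png',cv2.hconcat([cv2.resize(a,None,fx=3.3,fy=4),cv2.resize(b,None,fx=3.3,fy=4)]))"
```

```text
5.325 [ 0.42117622 -0.28863765  0.01281629] [[-0.9627, 0.2706, -0.0005], [0.2706, 0.9627, 0.0005], [0.0007, 0.0004, -1.0]] [-0.02572746 -0.33296433  0.56554134] 0.0736415830634094
scene [[196.42901652 184.39120395]]
scene [[159.69270196 177.68498106]]
side [[266.96457219 257.72115767]]
side [[289.99917314 282.28722797]]
wrist [[337.62249912 210.43548163]]
wrist [[173.91673362 210.53005252]]
```

View pics/d12.png

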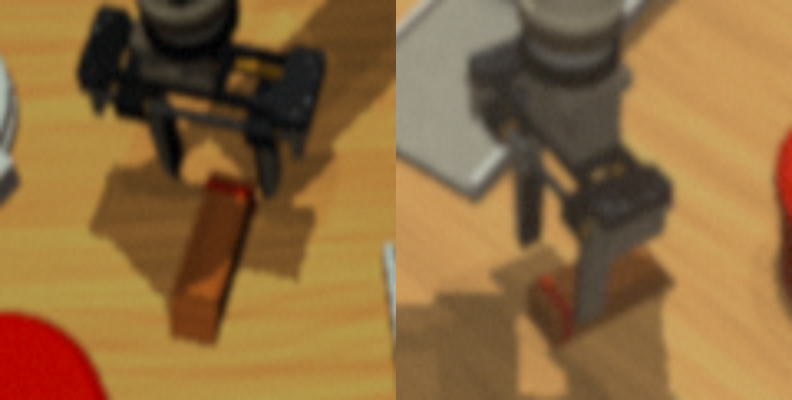

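>>> {"method": "apply_moves", "body": {
  "plan": "0.2 0 0 0.003 0 0 0;0.2 0 0 0.006 0 0 0;0.2 0 0 0.007 0 0 0;0.2 0 0 0.007 0 0 0"
}}

```text
time: 5.98
tool_pos: [0.4213, -0.2887, 0.006]
ee_rot: [0.137, 0.991, 0.0, -0.0]
force: [-1.0, -0.3, -0.1]
opening: 0.0738
```

>>> {"method": "apply_moves", "body": {
  "plan": "0.2 0 0 0.002 0 0 0;0.2 0 0 0.004 0 0 0;0.2 0 0 0.004 0 0 0"
}}

```text
time: 6.35
tool_pos: [0.4213, -0.2887, 0.002]
ee_rot: [0.137, 0.991, 0.0, -0.0]
force: [-0.1, 0.1, 0.1]
opening: 0.0736
```

The stated tip is already 6 mm below the table and there's no contact, so the fingers really do end well short of the stated length. I'll keep descending by feel.

>>> {"method": "apply_moves", "body": {
  "plan": "0.2 0 0 0.003 0 0 0;0.2 0 0 0.006 0 0 0;0.2 0 0 0.009 0 0 0;0.2 0 0 0.012 0 0 0;0.2 0 0 0.012 0 0 0"
}}

```text
time: 6.98
tool_pos: [0.4212, -0.2886, -0.0101]
ee_rot: [0.137, 0.991, 0.0, -0.0]
force: [0.3, 0.3, 0.8]
opening: 0.0732
```

```bash
python3 snap.py e; python3 -c "
import cv2
a=cv2.imread('pics/scene_e.png')[130:230,110:230];b=cv2.imread('pics/side_e.png')[190:290,230:350]
cv2.imwrite('pics/e12.png',cv2.hconcat([cv2.resize(a,None,fx=3.3,fy=4),cv2.resize(b,None,fx=3.3,fy=4)]))"
```

```text
6.975 [ 0.42119038 -0.28863659 -0.01013232] [[-0.9627, 0.2706, -0.0004], [0.2706, 0.9627, 0.0005], [0.0005, 0.0003, -1.0]] [0.30271365 0.28911622 0.7640489 ] 0.07315414541561059
scene [[197.22752878 188.73137026]]
scene [[160.97200304 182.07612585]]
side [[266.72669456 263.82444408]]
side [[289.45456133 288.47274284]]
wrist [[337.54451647 210.76499059]]
wrist [[173.72788102 210.87841349]]
```

View pics/e12.png

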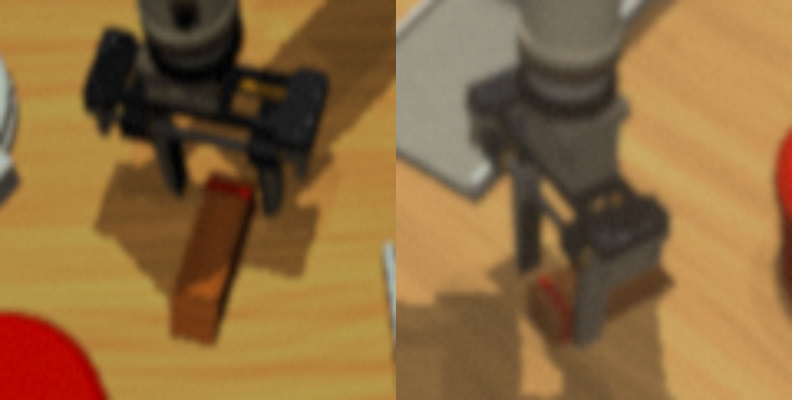

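View pics/wrist_e.png

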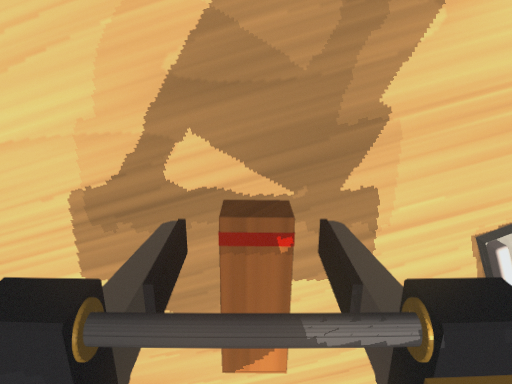

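>>> {"method": "apply_moves", "body": {
  "plan": "0.2 0 0 0.003 0 0 0;0.2 0 0 0.006 0 0 0;0.2 0 0 0.009 0 0 0;0.2 0 0 0.009 0 0 0"
}}

```text
time: 7.62
tool_pos: [0.4211, -0.2886, -0.0192]
ee_rot: [0.137, 0.991, 0.0, -0.0]
force: [0.4, -0.6, 0.2]
opening: 0.0735
```

>>> {"method": "apply_moves", "body": {
  "plan": "0.2 0 0 0.002 0 0 0;0.2 0 0 0.004 0 0 0;0.2 0 0 0.004 0 0 0"
}}

```text
time: 8.0
tool_pos: [0.4213, -0.2887, -0.023]
ee_rot: [0.137, 0.991, 0.0, -0.0]
force: [-0.5, 0.1, -0.0]
opening: 0.0737
```

```bash
python3 snap.py f; python3 -c "
import cv2
a=cv2.imread('pics/scene_f.png')[130:230,110:230];b=cv2.imread('pics/side_f.png')[190:290,230:350]
cv2.imwrite('pics/f12.png',cv2.hconcat([cv2.resize(a,None,fx=3.3,fy=4),cv2.resize(b,None,fx=3.3,fy=4)]))"
```

```text
8.0 [ 0.4212617  -0.28870906 -0.02300799] [[-0.9627, 0.2706, -0.0003], [0.2706, 0.9627, 0.0003], [0.0003, 0.0002, -1.0]] [-0.53668542  0.12825859 -0.02608292] 0.07373072712660654
scene [[197.6407403  191.13728612]]
scene [[161.6490257  184.50706063]]
side [[266.63075856 267.18726871]]
side [[289.19000132 291.87276574]]
wrist [[337.48828272 210.97074763]]
wrist [[173.60866923 211.08518756]]
```

View pics/f12.png

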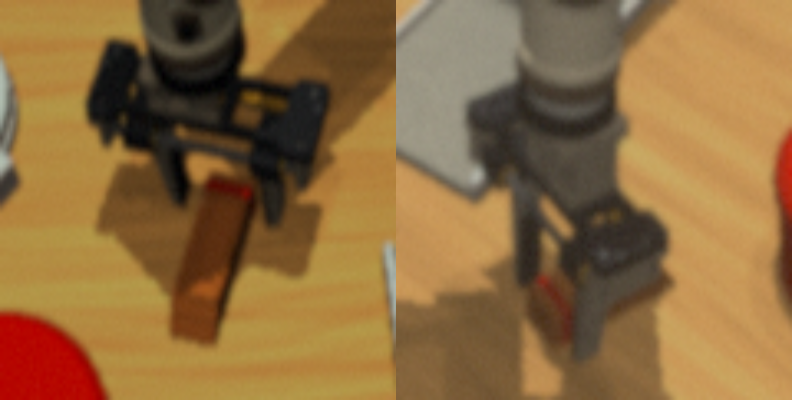

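>>> {"method": "apply_moves", "body": {
  "plan": "0.2 0 0 0.001 0 0 0;0.2 0 0 0.002 0 0 0;0.2 0 0 0.003 0 0 0;0.2 0 0 0.003 0 0 0"
}}

```text
time: 8.65
tool_pos: [0.4213, -0.2888, -0.0259]
ee_rot: [0.137, 0.991, 0.0, -0.0]
force: [0.7, -0.0, 0.7]
opening: 0.0737
```

>>> {"method": "apply_moves", "body": {
  "plan": "0.2 0 0 0.001 0 0 0;0.2 0 0 0.002 0 0 0;0.2 0 0 0.002 0 0 0"
}}

```text
time: 9.02
tool_pos: [0.4213, -0.2888, -0.0279]
ee_rot: [0.137, 0.991, 0.0, -0.0]
force: [0.3, -0.8, -0.6]
opening: 0.0735
```

>>> {"method": "apply_moves", "body": {
  "plan": "0.2 0 0 0.001 0 0 0;0.2 0 0 0.002 0 0 0;0.2 0 0 0.002 0 0 0"
}}

```text
time: 9.4
tool_pos: [0.4213, -0.2888, -0.0299]
ee_rot: [0.137, 0.991, 0.0, -0.0]
force: [-0.5, 0.7, -0.1]
opening: 0.0732
```

>>> {"method": "apply_moves", "body": {
  "plan": "0.2 0 0 0.001 0 0 0;0.2 0 0 0.0015 0 0 0;0.2 0 0 0.0015 0 0 0"
}}

```text
time: 9.78
tool_pos: [0.4214, -0.2889, -0.031]
ee_rot: [0.137, 0.991, 0.0, -0.0]
force: [-0.8, 0.7, 4.8]
opening: 0.0736
```

>>> {"method": "apply_moves", "body": {
  "plan": "0.2 0 0 0.001 0 0 0;0.2 0 0 0.0015 0 0 0;0.2 0 0 0.0015 0 0 0"
}}

```text
time: 10.15
tool_pos: [0.4215, -0.2889, -0.0311]
ee_rot: [0.136, 0.991, 0.0, -0.0]
force: [-5.6, 4.8, 17.9]
opening: 0.0732
```

>>> {"method": "apply_moves", "body": {
  "plan": "0.2 0 0 0.001 0 0 0;0.2 0 0 0.0015 0 0 0;0.2 0 0 0.0015 0 0 0"
}}

```text
time: 10.52
tool_pos: [0.4215, -0.2889, -0.0311]
ee_rot: [0.136, 0.991, 0.0, -0.001]
force: [-10.2, 9.4, 32.1]
opening: 0.0733
```

>>> {"method": "apply_moves", "body": {
  "plan": "0.2 0 0 -0.003 0 0 0;0.2 0 0 -0.006 0 0 0;0.7 0 0 -0.006 0 0 0;0.7 0 0 -0.006 0 0 0;0.7 0 0 -0.006 0 0 0;0.7 0 0 -0.006 0 0 0;0.7 0 0 -0.006 0 0 0;0.7 0 0 -0.006 0 0 0",
  "force": 35
}}

```text
time: 11.52
tool_pos: [0.4212, -0.2887, -0.0285]
ee_rot: [0.137, 0.991, 0.0, -0.0]
force: [-0.0, 0.5, -0.7]
opening: 0.0398
```

```bash
python3 snap.py g
```

```text
11.525 [ 0.42122794 -0.28866471 -0.02847686] [[-0.9627, 0.2705, -0.0003], [0.2705, 0.9627, 0.0003], [0.0004, 0.0002, -1.0]] [-0.00147507  0.50572272 -0.68746884] 0.03980623605077309
scene [[197.84069298 192.12629214]]
scene [[161.95982809 185.51103935]]
side [[266.55345584 268.60065185]]
side [[289.0422822  293.30075122]]
wrist [[337.44096331 211.29051631]]
wrist [[173.46319203 211.42338994]]
```

View pics/wrist_g.png

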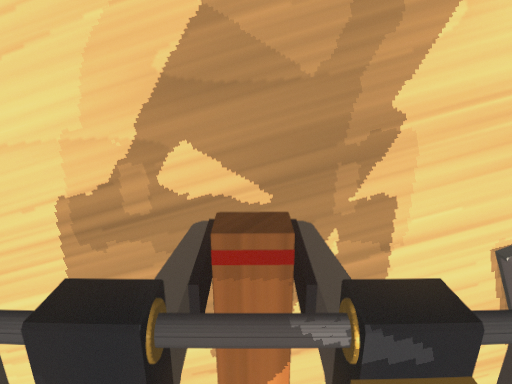

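>>> {"method": "apply_moves", "body": {
  "plan": "0.7 0 0 -0.03 0 0 0;0.7 0 0 -0.08 0 0 0;0.7 -0.01 0.05 -0.12 0 0 -5;0.7 -0.016 0.1 -0.13 0 0 -10;0.7 -0.022 0.15 -0.13 0 0 -15;0.7 -0.03 0.2 -0.13 0 0 -19;0.7 -0.0366 0.247 -0.13 0 0 -21.6;0.7 -0.0366 0.247 -0.13 0 0 -21.6"
}}

```text
time: 12.68
tool_pos: [0.5239, -0.0583, 0.1015]
ee_rot: [-0.054, 0.999, 0.0, -0.0]
force: [0.3, -0.3, -1.6]
opening: 0.0395
```

```bash
python3 snap.py h; python3 -c "
import cv2
a=cv2.imread('pics/scene_h.png')[150:310,200:330];cv2.imwrite('pics/h1.png',cv2.resize(a,None,fx=4,fy=3.7))
a=cv2.imread('pics/wrist_h.png');cv2.imwrite('pics/h2.png',cv2.resize(a,None,fx=1.5,fy=1.5))"
```

```text
12.675 [ 0.52385484 -0.05829055  0.10150327] [[-0.9942, -0.1073, -0.0003], [-0.1073, 0.9942, 0.0006], [0.0002, 0.0006, -1.0]] [ 0.3462844  -0.31952915 -1.64490242] 0.03949369869393041
scene [[281.18423759 187.34954585]]
scene [[239.92564117 193.31989611]]
side [[228.86798527 187.86906614]]
side [[257.63380567 200.19873681]]
wrist [[340.34737069 213.31542703]]
wrist [[176.65807721 214.00448613]]
```

View pics/h2.png

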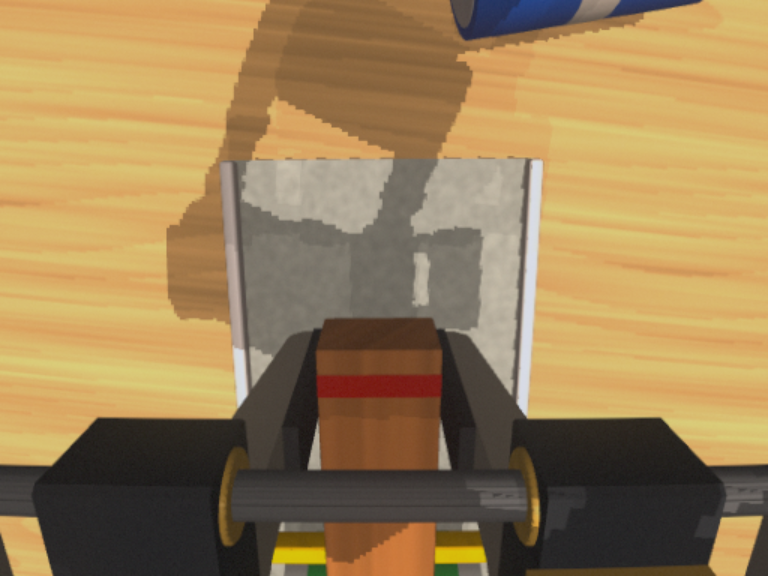

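View pics/h1.png

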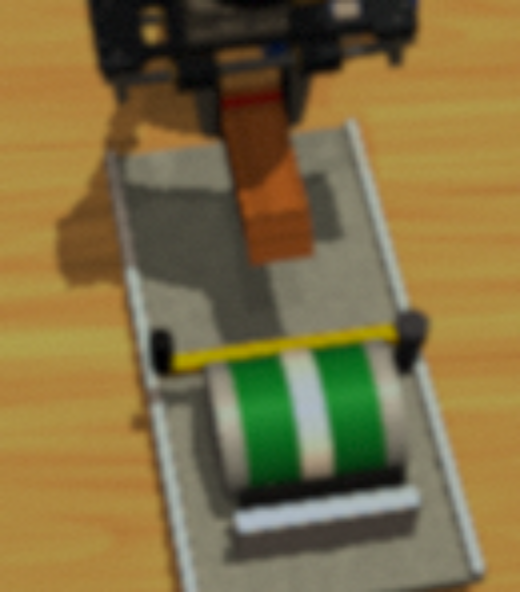

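```bash
cat > w2.py <<'E'
from h import *
from scipy.spatial.transform import Rotation as Ro
c=cam("wrist")
q=lambda l:(np.array(l,float)+.5)/1.5-.5
P=onz(c,q([(231,161),(535,160)]),.0209);print(P)
d=P[1]-P[0];print("len",np.linalg.norm(d),"yaw",np.degrees(np.arctan2(-d[0],d[1])))
# lip points further uphill
for u,v in[((244,420),(520,420)),((237,300),(531,300))]:
    z=.0209
    for _ in range(6):
        A=onz(c,q([u]),z)[0];B=onz(c,q([v]),z)[0]; m=P[:,:2].mean(0); th=np.radians(6); s=((A+B)/2)[:2]-m; s=s@[np.cos(th),np.sin(th)]; z=.0209+.0699*s
    print("lip mid",((A+B)/2),s,np.linalg.norm(A-B)); mm=((A+B)/2)[:2]-P[:,:2].mean(0);print("axis yaw",np.degrees(np.arctan2(mm[1],mm[0])))
E
python3 w2.py
```

```text
[[ 0.46701304 -0.15085632  0.0209    ]
 [ 0.44947055  0.01597356  0.0209    ]]
len 0.1677496621973729 yaw 6.002706394571216
lip mid [ 0.61355675 -0.051957    0.03181018] 0.15608268093179162 0.17084975350360784
axis yaw 5.693383249932414
lip mid [ 0.53714936 -0.058661    0.02644958] 0.07939310539811863 0.17178541348384432
axis yaw 6.3494271444315755
```

```bash
cat > g.py <<'E'
import numpy as np
from scipy.spatial.transform import Rotation as Ro
RO=np.array([.645,-.048,0.]);YAW=np.radians(6.0);PIT=np.arctan(.0699)
Rz=Ro.from_euler('z',YAW)
def r2w(x,y,z=0): return RO+Rz.apply([x,y,z])
# tool: -x tool -> uphill along the deck, z tool -> into deck
u=Rz.apply([np.cos(PIT),0,np.sin(PIT)]); n=Rz.apply([-np.sin(PIT),0,np.cos(PIT)])
RT=np.c_[-u,np.cross(-n,-u),-n]   # columns x,y,z
def tcp_for(x,y,h,off=np.array([-.048,0,-.0285])):
    return r2w(x,y,.024+.0699*x)+n*h-RT@off
def delta(o,P,R):
    R0=Ro.from_quat(o["ee_rot"]).as_matrix()
    return R0.T@(P-np.array(o["tool_pos"])), np.degrees(Ro.from_matrix(R0.T@R).as_rotvec())
E
python3 - <<'E'
from g import *
from rig import manip
o=manip.observe()
for h in(.03,.004):
    P=tcp_for(-.075,0,h);print(P,[v.round(4) for v in delta(o,P,RT)])
E
```

```text
[ 0.52268598 -0.06085572  0.01690682] [array([0.0002, 0.0011, 0.0847]), array([-0.0193, -4.0231, -0.1778])]
[ 0.52448903 -0.06066621 -0.0090299 ] [array([-0.0016,  0.0011,  0.1106]), array([-0.0193, -4.0231, -0.1778])]
```

>>> {"method": "apply_moves", "body": {
  "plan": "0.7 0 0.001 0.03 0 -2 -0.2;0.7 0 0.001 0.06 0 -4 -0.2;0.7 0 0.001 0.085 0 -4 -0.2;0.7 -0.001 0.001 0.1 0 -4 -0.2;0.7 -0.0015 0.001 0.108 0 -4 -0.2;0.7 -0.0015 0.001 0.1105 0 -4 -0.2;0.7 -0.0015 0.001 0.1105 0 -4 -0.2"
}}

```text
time: 13.75
tool_pos: [0.5255, -0.0601, -0.0082]
ee_rot: [-0.053, 0.998, 0.002, 0.035]
force: [-0.8, 0.7, -1.9]
opening: 0.0393
```

```bash
python3 snap.py i; python3 -c "
import cv2
a=cv2.imread('pics/scene_i.png')[150:310,200:330];b=cv2.imread('pics/side_i.png')[150:270,190:330]
cv2.imwrite('pics/i1.png',cv2.resize(a,None,fx=4,fy=3.7));cv2.imwrite('pics/i2.png',cv2.resize(b,None,fx=5,fy=5))"
python3 - <<'E'
from g import *
from rig import manip
o=manip.observe()
P=tcp_for(-.075,0,0);print([v.round(4) for v in delta(o,P,RT)])
E
```

```text
13.75 [ 0.52546364 -0.06006681 -0.0082046 ] [[-0.9918, -0.1063, 0.0704], [-0.1061, 0.9943, 0.0069], [-0.0707, -0.0006, -0.9975]] [-0.832603    0.69900328 -1.94091677] 0.03932229474310873
scene [[278.97857925 209.17470053]]
scene [[240.40214414 214.84007611]]
side [[230.47426283 216.44553305]]
side [[257.94050472 229.38464787]]
wrist [[336.45691052 211.88141026]]
wrist [[172.74286713 211.99678603]]
[array([ 0.0011, -0.0006,  0.0049]), array([-0.0351,  0.069 ,  0.1151])]
```

View pics/i2.png

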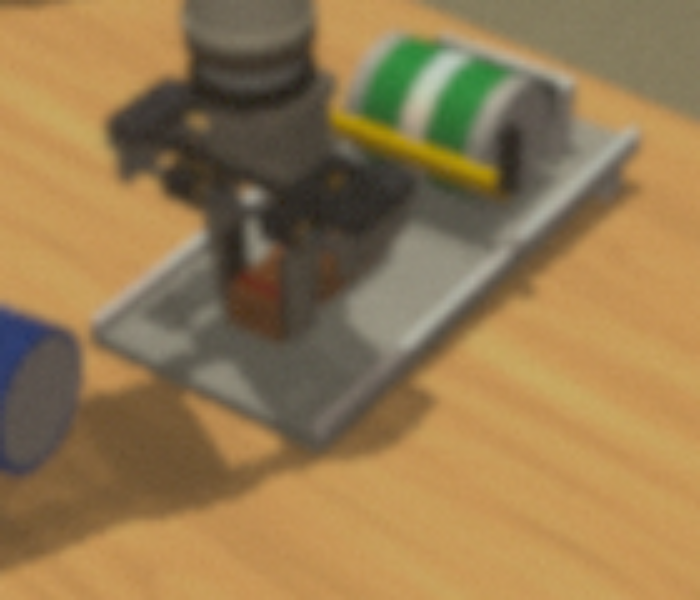

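View pics/i1.png

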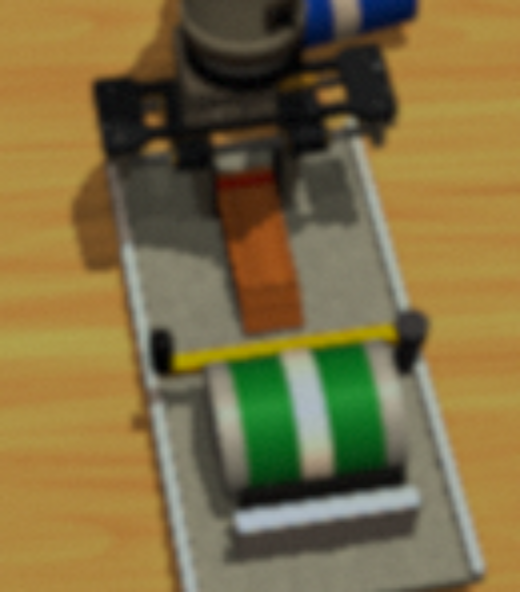

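>>> {"method": "apply_moves", "body": {
  "plan": "0.7 0 -0.0005 0.001 0 0 0;0.7 0 -0.0005 0.002 0 0 0;0.7 0 -0.0005 0.003 0 0 0;0.7 0 -0.0005 0.003 0 0 0"
}}

```text
time: 14.4
tool_pos: [0.525, -0.0602, -0.0119]
ee_rot: [-0.053, 0.998, 0.002, 0.035]
force: [-0.1, -0.4, -2.0]
opening: 0.0398
```

>>> {"method": "apply_moves", "body": {
  "plan": "0.7 0 0 0.0005 0 0 0;0.7 0 0 0.001 0 0 0;0.7 0 0 0.001 0 0 0"
}}

```text
time: 14.78
tool_pos: [0.5251, -0.0602, -0.0128]
ee_rot: [-0.053, 0.998, 0.002, 0.035]
force: [0.5, -0.1, -2.0]
opening: 0.0398
```

>>> {"method": "apply_moves", "body": {
  "plan": "0.7 0 0 0.0005 0 0 0;0.7 0 0 0.001 0 0 0;0.7 0 0 0.001 0 0 0"
}}

```text
time: 15.15
tool_pos: [0.5253, -0.0603, -0.0132]
ee_rot: [-0.053, 0.998, 0.002, 0.035]
force: [-3.2, -0.0, 5.6]
opening: 0.04
```

>>> {"method": "apply_moves", "body": {
  "plan": "0.7 0 0 -0.0006 0 0 0;0.7 -0.007 0 -0.0006 0 0 0;0.7 -0.014 0 -0.0006 0 0 0;0.7 -0.021 0 -0.0006 0 0 0;0.7 -0.028 0 -0.0006 0 0 0;0.7 -0.035 0 -0.0006 0 0 0;0.7 -0.042 0 -0.0006 0 0 0;0.7 -0.042 0 -0.0006 0 0 0"
}}

```text
time: 16.15
tool_pos: [0.5679, -0.0559, -0.0101]
ee_rot: [-0.053, 0.998, 0.002, 0.036]
force: [1.7, 0.0, 0.8]
opening: 0.0399
```

```bash
python3 snap.py j; python3 -c "
import cv2
a=cv2.imread('pics/scene_j.png')[170:310,200:330];b=cv2.imread('pics/side_j.png')[150:270,190:330]
cv2.imwrite('pics/j1.png',cv2.resize(a,None,fx=5,fy=4.2));cv2.imwrite('pics/j2.png',cv2.resize(b,None,fx=5,fy=5))"
```

```text
16.15 [ 0.56792039 -0.05589719 -0.0101382 ] [[-0.9918, -0.1063, 0.0709], [-0.106, 0.9943, 0.007], [-0.0713, -0.0006, -0.9975]] [1.66884879 0.01691708 0.79268259] 0.0398551716575336
scene [[281.7705496  222.62327097]]
scene [[242.6282971  228.46450174]]
side [[238.80526357 210.85361836]]
side [[266.00731514 223.26753198]]
wrist [[336.35272963 212.82843322]]
wrist [[172.65335426 212.99071258]]
```

View pics/j2.png

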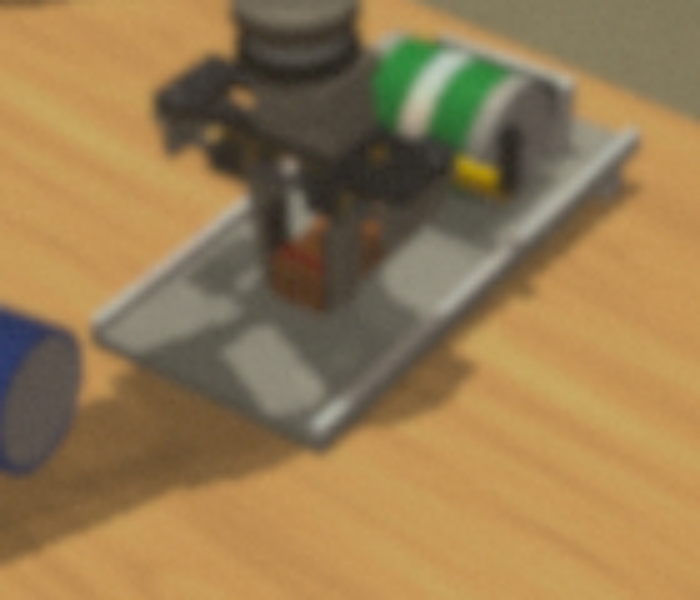

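View pics/j1.png

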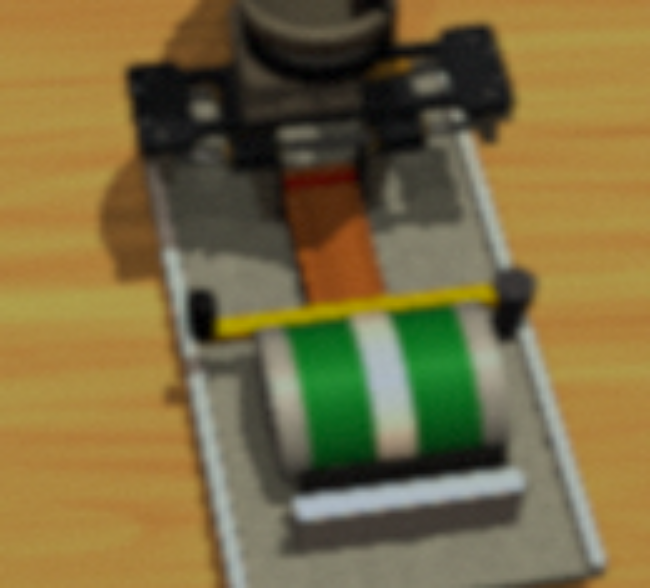

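>>> {"method": "apply_moves", "body": {
  "plan": "0.7 -0.004 0 0 0 0 0;0.7 -0.008 0 0 0 0 0;0.7 -0.012 0 0 0 0 0;0.7 -0.016 0 0 0 0 0;0.7 -0.018 0 0 0 0 0;0.7 -0.018 0 0 0 0 0"
}}

```text
time: 17.05
tool_pos: [0.5852, -0.0539, -0.0089]
ee_rot: [-0.053, 0.998, 0.002, 0.035]
force: [-0.8, 0.5, 1.3]
opening: 0.0397
```

>>> {"method": "apply_moves", "body": {
  "plan": "0.7 -0.001 0 0 0 0 0;0.7 -0.002 0 0 0 0 0;0.7 -0.003 0 0 0 0 0;0.7 -0.003 0 0 0 0 0"
}}

```text
time: 17.55
tool_pos: [0.5878, -0.0536, -0.0087]
ee_rot: [-0.053, 0.998, 0.002, 0.035]
force: [-3.1, 0.2, 4.0]
opening: 0.0397
```

>>> {"method": "apply_moves", "body": {
  "plan": "0.7 -0.001 0 0 0 0 0;0.7 -0.002 0 0 0 0 0;0.7 -0.003 0 0 0 0 0;0.7 -0.003 0 0 0 0 0"
}}

```text
time: 18.05
tool_pos: [0.5909, -0.0533, -0.0085]
ee_rot: [-0.053, 0.998, 0.002, 0.035]
force: [-2.0, 0.1, 4.2]
opening: 0.0402
```

Run:
```python
from h import *
from g import *
S=cam("scene");D=cam("side")
px=lambda l,s,o:(np.array(l,float)+.5)/s-.5+np.array(o)
def tri(u,v):
    o1,d1=ray(S,[u]);o2,d2=ray(D,[v]);d1=d1[0]/np.linalg.norm(d1[0]);d2=d2[0]/np.linalg.norm(d2[0])
    s=np.linalg.lstsq(np.c_[d1,-d2],o2-o1,rcond=None)[0];p=o1+s[0]*d1;q=o2+s[1]*d2
    return (p+q)/2,np.linalg.norm(p-q)*1e3
def inr(P): return Rz.inv().apply(np.array(P)-RO)
p,e=tri(px((222,572),5,(215,175)),px((628,127),6,(200,145)));print("plate -y corner",inr(p).round(4),e)
# knob base / lip sanity: lip high -y corner
p,e=tri(px((167,703),5,(215,175)),px((700,190),6,(200,145)));print("lip corner (.1875,-.086,.047)",inr(p).round(4),e)
# black strip front lower edge just visible (front top edge of rubber) left end
for h in(.05,.06,.07):
    for nm,u in(("plate front",(335,560)),("black front",(330,525))):
        P=onz(S,px([u],5,(215,175)),.034+h)[0];print(h,nm,inr(P).round(4))
```

```text
plate -y corner [ 0.1465 -0.0495  0.0901] 3.929649371254464
lip corner (.1875,-.086,.047) [ 0.1868 -0.0809  0.0402] 0.24732814172544768
0.05 plate front [0.1462 0.0063 0.084 ]
0.05 black front [0.1285 0.0074 0.084 ]
0.06 plate front [0.15   0.0051 0.094 ]
0.06 black front [0.1325 0.0062 0.094 ]
0.07 plate front [0.1538 0.0039 0.104 ]
0.07 black front [0.1365 0.005  0.104 ]
```

>>> {"method": "apply_moves", "body": {
  "plan": "0.7 -0.001 0 -0.0003 0 0 0;0.7 -0.002 0 -0.0003 0 0 0;0.7 -0.002 0 -0.0003 0 0 0"
}}

```text
time: 18.52
tool_pos: [0.5926, -0.053, -0.0084]
ee_rot: [-0.053, 0.998, 0.002, 0.035]
force: [-1.3, -0.0, 0.8]
opening: 0.0398
```

>>> {"method": "apply_moves", "body": {
  "plan": "0.7 -0.0005 0 0 0 0 0;0.7 -0.0015 0 0 0 0 0;0.7 -0.0015 0 0 0 0 0"
}}

```text
time: 18.9
tool_pos: [0.5943, -0.0529, -0.0082]
ee_rot: [-0.053, 0.998, 0.002, 0.035]
force: [-1.0, 0.0, -1.0]
opening: 0.0394
```

>>> {"method": "apply_moves", "body": {
  "plan": "0.7 -0.0005 0 0 0 0 0;0.7 -0.001 0 0 0 0 0;0.7 -0.001 0 0 0 0 0"
}}

```text
time: 19.27
tool_pos: [0.5951, -0.0528, -0.008]
ee_rot: [-0.053, 0.998, 0.002, 0.035]
force: [-0.9, -0.0, -1.4]
opening: 0.0395
```

```bash
python3 snap.py k|head -1; python3 -c "
import cv2
a=cv2.imread('pics/scene_k.png')[170:310,200:330];b=cv2.imread('pics/side_k.png')[150:270,190:330]
cv2.imwrite('pics/k1.png',cv2.resize(a,None,fx=5,fy=4.2));cv2.imwrite('pics/k2.png',cv2.resize(b,None,fx=5,fy=5))"
```

```text
19.275 [ 0.59512992 -0.05277504 -0.0080351 ] [[-0.9919, -0.1063, 0.0694], [-0.106, 0.9943, 0.0073], [-0.0698, -0.0001, -0.9976]] [-0.93489453 -0.02126995 -1.42010967] 0.039547730567537236
```

View pics/k1.png

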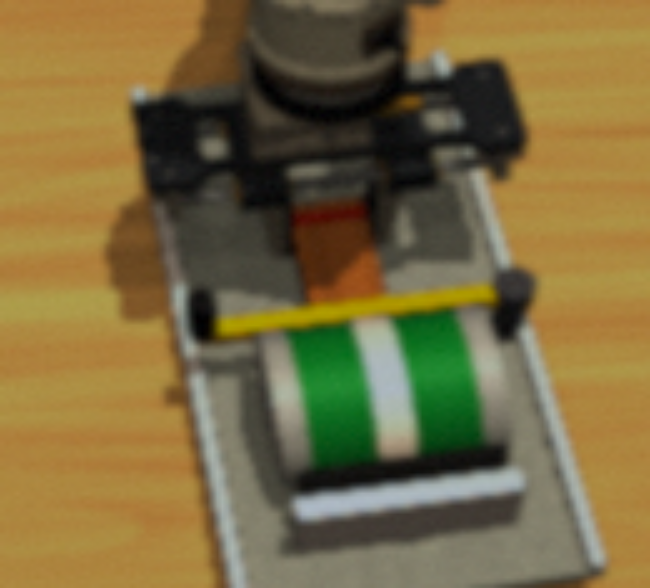

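View pics/k2.png

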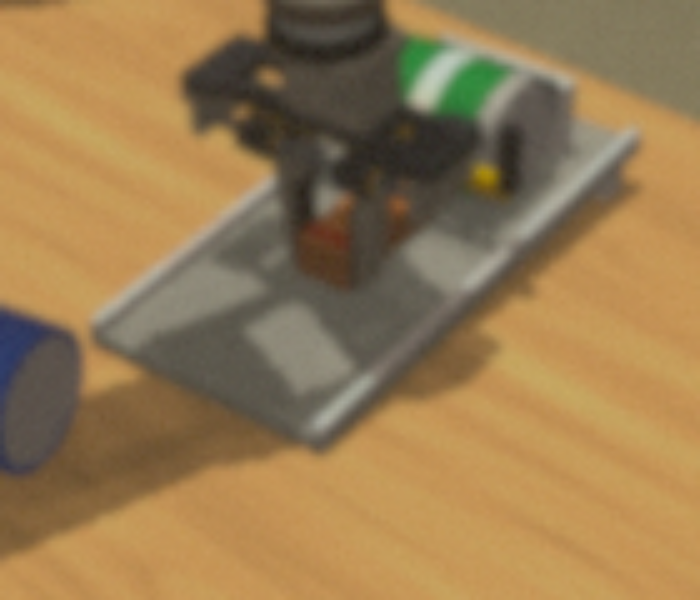

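>>> {"method": "apply_moves", "body": {
  "plan": "0.7 -0.0005 0 0.0002 0 0 0;0.7 -0.0015 0 0.0002 0 0 0;0.7 -0.0015 0 0.0002 0 0 0"
}}

```text
time: 19.8
tool_pos: [0.5967, -0.0527, -0.008]
ee_rot: [-0.053, 0.998, 0.002, 0.035]
force: [-0.2, 0.1, -3.2]
opening: 0.04
```

>>> {"method": "apply_moves", "body": {
  "plan": "0.7 -0.0005 0 0 0 0 0;0.7 -0.0015 0 0 0 0 0;0.7 -0.0015 0 0 0 0 0"
}}

```text
time: 20.18
tool_pos: [0.597, -0.0525, -0.0081]
ee_rot: [-0.053, 0.998, 0.002, 0.034]
force: [-5.9, -0.9, 2.1]
opening: 0.0397
```

>>> {"method": "apply_moves", "body": {
  "plan": "0.7 -0.0005 0 0 0 0 0;0.7 -0.001 0 0 0 0 0;0.7 -0.001 0 0 0 0 0"
}}

```text
time: 20.55
tool_pos: [0.5972, -0.0525, -0.0081]
ee_rot: [-0.053, 0.998, 0.002, 0.033]
force: [-9.9, -0.9, 4.6]
opening: 0.0396
```

```bash
python3 snap.py l|head -1
python3 - <<'E'
import cv2,numpy as np
for n,(y0,y1,x0,x1) in(("scene",(215,300,230,320)),("side",(155,215,250,310))):
    A=[cv2.imread(f'pics/{n}{t}.png')[y0:y1,x0:x1] for t in("0","_k","_l")]
    cv2.imwrite(f'pics/cmp_{n}.png',cv2.resize(cv2.hconcat(A),None,fx=2.9 if n=="scene" else 4.4,fy=5))
    for t in("0","_k","_l"):
        im=cv2.imread(f'pics/{n}{t}.png').astype(int);m=(im[...,1]>im[...,2]+40)&(im[...,1]>im[...,0]+40)
        ys,xs=np.nonzero(m);print(n,t,len(xs),xs.mean().round(2),ys.mean().round(2),ys.min(),ys.max(),xs.min(),xs.max())
E
```

```text
20.55 [ 0.59719185 -0.05247614 -0.00808863] [[-0.9922, -0.1067, 0.0651], [-0.1064, 0.9943, 0.0074], [-0.0655, 0.0004, -0.9979]] [-9.91782189 -0.94107347  4.64269447] 0.039632204006815046
scene 0 810 276.71 260.67 243 279 258 295
scene _k 815 276.93 261.59 244 279 258 295
scene _l 817 276.98 261.94 245 280 258 295
side 0 237 276.27 167.09 158 178 264 290
side _k 140 279.98 165.26 158 172 270 290
side _l 134 280.64 165.04 158 172 271 291
```

View pics/cmp_scene.png

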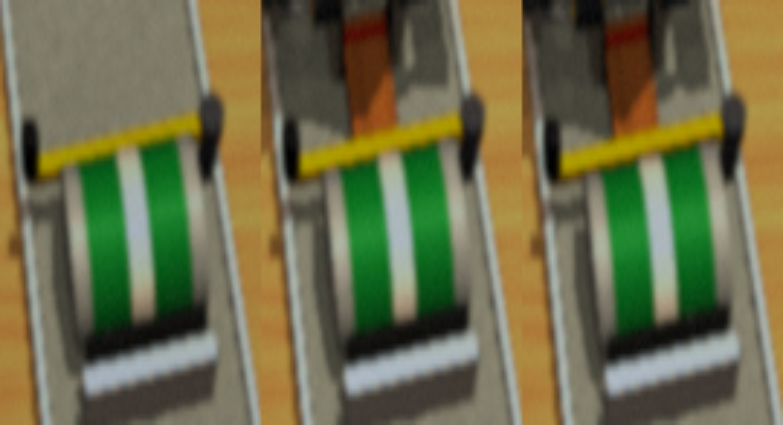

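View pics/cmp_side.png

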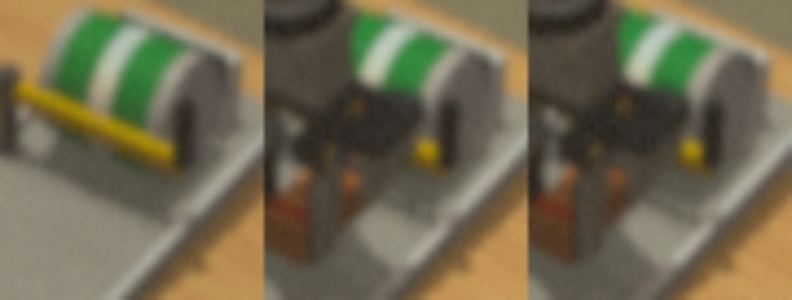

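>>> {"method": "apply_moves", "body": {
  "plan": "0.7 -0.0003 0 0 0 0 0;0.7 -0.0006 0 0 0 0 0;0.7 -0.0006 0 0 0 0 0;0.7 -0.0006 0 0 0 0 0"
}}

```text
time: 21.2
tool_pos: [0.5973, -0.0524, -0.0081]
ee_rot: [-0.053, 0.998, 0.002, 0.032]
force: [-10.9, -2.1, 6.9]
opening: 0.0399
```

```bash
python3 -c "
from rig import manip
o=manip.observe();print(o['time'],o['force'],o['torque'],o['tool_pos'])"
```

```text
21.2 [-10.94107935  -2.08678257   6.86193116] [-0.20558916  1.59806243 -0.0378184 ] [ 0.59730191 -0.052434   -0.00808115]
```

>>> {"method": "apply_moves", "body": {
  "plan": "0.7 0 0 -0.0002 0 0 0;0.7 0 0 -0.0004 0 0 0;0.7 0 0 -0.0004 0 0 0;0.7 0 0 -0.0004 0 0 0"
}}

```text
time: 21.7
tool_pos: [0.5973, -0.0524, -0.0081]
ee_rot: [-0.053, 0.998, 0.002, 0.032]
force: [-8.8, -1.9, 2.8]
opening: 0.0398
```

>>> {"method": "apply_moves", "body": {
  "plan": "0.7 -0.0003 0 -0.0001 0 0 0;0.7 -0.0006 0 -0.0002 0 0 0;0.7 -0.0006 0 -0.0002 0 0 0;0.7 -0.0006 0 -0.0002 0 0 0;0.7 -0.0006 0 -0.0002 0 0 0"
}}

```text
time: 22.32
tool_pos: [0.5974, -0.0523, -0.008]
ee_rot: [-0.053, 0.998, 0.002, 0.032]
force: [-10.8, -1.1, 4.0]
opening: 0.0396
```

>>> {"method": "apply_moves", "body": {
  "plan": "0.7 -0.0003 0 -0.0001 0 0 0;0.7 -0.0005 0 -0.0002 0 0 0;0.7 -0.0005 0 -0.0002 0 0 0;0.7 -0.0005 0 -0.0002 0 0 0;0.7 -0.0005 0 -0.0002 0 0 0;0.7 -0.0005 0 -0.0002 0 0 0;0.7 -0.0005 0 -0.0002 0 0 0"
}}

```text
time: 23.2
tool_pos: [0.5976, -0.0523, -0.008]
ee_rot: [-0.053, 0.998, 0.002, 0.031]
force: [-11.5, -2.5, 4.0]
opening: 0.04
```

Run:
```python
from rig import manip
import numpy as np,time
from h import *
for i in range(4):
    o=manip.observe();print(o['time'],np.round(o['force'],2),np.round(o['tool_pos'],4)); manip.read_camera("wrist")
c=cam("scene");cv2.imwrite("pics/scene_m.png",c["bgr"]);im=c["bgr"].astype(int);m=(im[...,1]>im[...,2]+40)&(im[...,1]>im[...,0]+40)
ys,xs=np.nonzero(m);print(len(xs),xs.mean(),ys.mean())
```

```text
23.2 [-11.49  -2.52   4.  ] [ 0.5976 -0.0523 -0.008 ]
23.25 [-11.77  -2.     3.9 ] [ 0.5975 -0.0523 -0.008 ]
23.3 [-12.61  -2.22   4.  ] [ 0.5975 -0.0522 -0.008 ]
23.35 [-11.24  -2.4    3.49] [ 0.5975 -0.0523 -0.008 ]
818 277.0378973105135 262.10268948655255
```

About 12 N of lean has been held for around 0.9 s, and the tin moved about 4 mm uphill onto the bumper. Next I'll let go of the chock.

>>> {"method": "apply_moves", "body": {
  "plan": "0.5 0 0 0 0 0 0;0.45 0 0 0 0 0 0;0.4 0 0 0 0 0 0;0.3 0 0 0 0 0 0;0.3 0 0 0 0 0 0"
}}

```text
time: 24.08
tool_pos: [0.6009, -0.0522, -0.0069]
ee_rot: [-0.053, 0.998, 0.002, 0.035]
force: [0.3, -0.2, -0.1]
opening: 0.0641
```

```bash
python3 snap.py n|head -1
python3 - <<'E'
import cv2,numpy as np
A=[cv2.imread(f'pics/scene_{t}.png')[175:300,225:325] for t in("l","m","n")]
cv2.imwrite('pics/cmp_n.png',cv2.resize(cv2.hconcat(A),None,fx=2.6,fy=4))
im=cv2.imread('pics/scene_n.png').astype(int);m=(im[...,1]>im[...,2]+40)&(im[...,1]>im[...,0]+40)
ys,xs=np.nonzero(m);print(len(xs),xs.mean(),ys.mean())
E
```

```text
24.075 [ 0.60086438 -0.05220898 -0.00691667] [[-0.9919, -0.1063, 0.0696], [-0.1061, 0.9943, 0.0073], [-0.07, -0.0002, -0.9975]] [ 0.29167565 -0.2370654  -0.0874252 ] 0.06407986440650419
818 276.9364303178484 261.8007334963325
```

View pics/cmp_n.png

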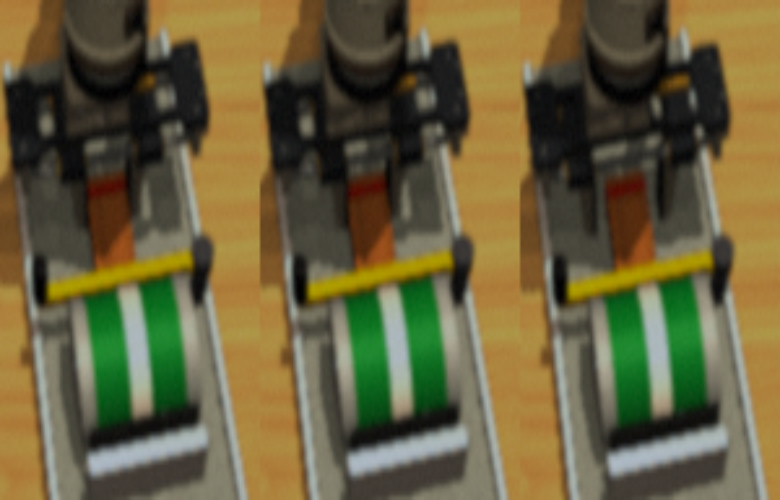

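View pics/wrist_n.png

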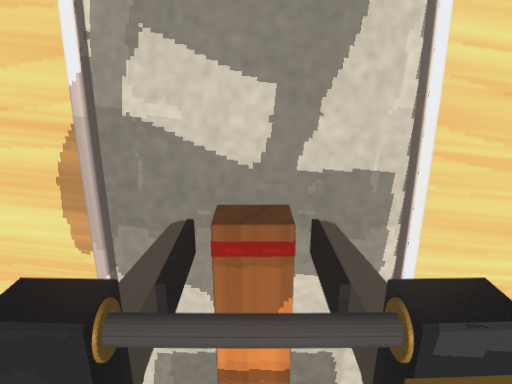

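>>> {"method": "apply_moves", "body": {
  "plan": "0.3 0 0 -0.01 0 0 0;0.3 0 0 -0.03 0 0 0;0.3 0 0 -0.06 0 0 0;0.3 0 0 -0.1 0 2 0;0.3 0 0 -0.15 0 4 0;0.3 0 0 -0.19 0 4 0;0.3 0 0 -0.19 0 4 0"
}}

```text
time: 25.1
tool_pos: [0.5904, -0.0544, 0.1888]
ee_rot: [-0.053, 0.999, -0.002, 0.005]
force: [1.0, -0.3, -0.3]
opening: 0.0643
```

```bash
python3 snap.py o; python3 -c "
import cv2
a=cv2.imread('pics/scene_o.png')[170:310,200:330];b=cv2.imread('pics/side_o.png')[150:270,190:330]
cv2.imwrite('pics/o1.png',cv2.resize(a,None,fx=5,fy=4.2));cv2.imwrite('pics/o2.png',cv2.resize(b,None,fx=5,fy=5))
a=cv2.imread('pics/wrist_o.png');cv2.imwrite('pics/o3.png',cv2.resize(a,None,fx=1.5,fy=1.5))"
```

```text
25.1 [ 0.59043485 -0.05441759  0.18884618] [[-0.9943, -0.1064, 0.0098], [-0.1064, 0.9943, -0.0032], [-0.0094, -0.0042, -0.9999]] [ 0.95977263 -0.32646305 -0.30991214] 0.06432045283741267
scene [[286.76541533 190.85839752]]
scene [[241.77969864 197.2469128 ]]
side [[242.97716597 155.13044141]]
side [[272.42455584 165.85791604]]
wrist [[336.41845509 218.88413315]]
wrist [[169.43179064 219.26712253]]
```

View pics/o1.png

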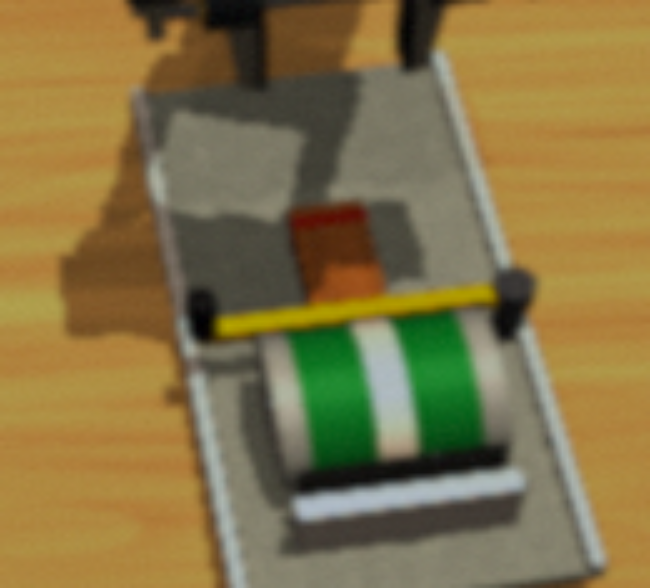

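View pics/o2.png

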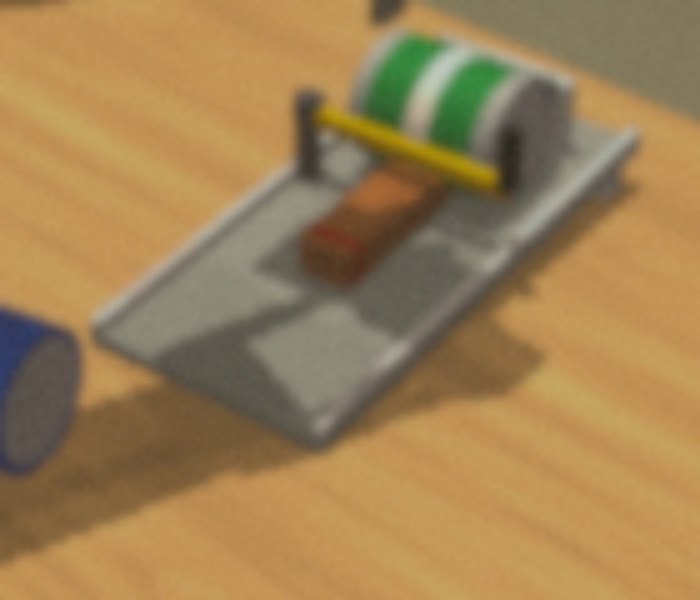

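View pics/o3.png

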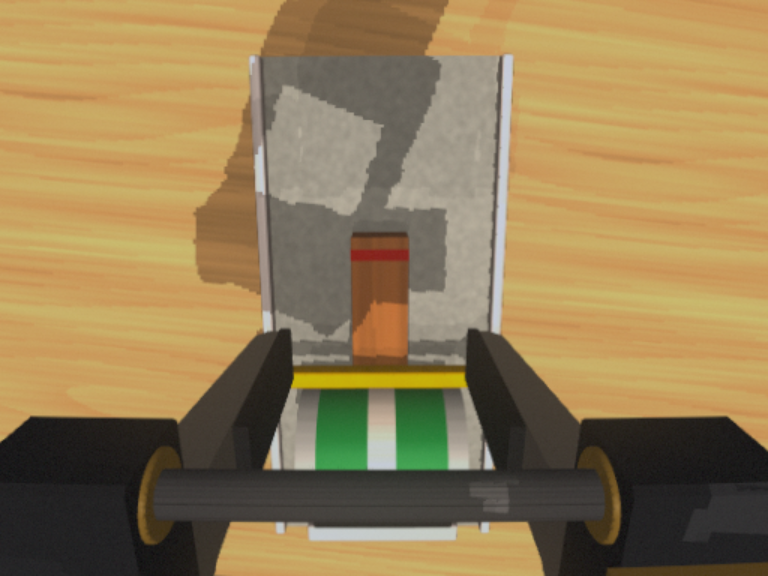

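Run:
```python
from h import *
from g import *
c=cam("wrist");q=lambda l:(np.array(l,float)+.5)/1.5-.5
inr=lambda P:Rz.inv().apply(np.array(P)-RO)
for nm,l,z in(("lowcorners lip",[(256,57),(507,57)],.0209),("chock tail top",[(351,235),(409,235)],.024-.0699*.065+.029),("gate arm low edge",[(294,368),(465,368)],.0257+.056),("gate hi edge",[(294,388),(465,388)],.0257+.056),("tin ends",[(297,440),(468,440)],.0295+.085)):
    print(nm,inr(onz(c,q(l),z)).round(4).tolist())
S=cam("scene");px=lambda l,s,o:(np.array(l,float)+.5)/np.array(s)-.5+np.array(o)
print("knob top scene",inr(onz(S,px([(203,296)],(5,4.2),(200,170)),.0257+.094)))
```

```text
lowcorners lip [[-0.1872, -0.0837, 0.0209], [-0.1873, 0.0855, 0.0209]]
chock tail top [[-0.0705, -0.0197, 0.0485], [-0.0705, 0.0197, 0.0485]]
gate arm low edge [[0.0125, -0.0571, 0.0817], [0.0124, 0.0564, 0.0817]]
gate hi edge [[0.0273, -0.0578, 0.0817], [0.0272, 0.0572, 0.0817]]
tin ends [[0.0454, -0.0516, 0.1145], [0.0454, 0.0547, 0.1145]]
knob top scene [[ 0.02698273 -0.07353353  0.1197    ]]
```

Run:
```python
from h import *
from g import *
S=cam("scene")
for z in(.03,.05,.07): print(z,[proj(S,[r2w(x,0,.029+z)])[0].round(2).tolist() for x in(.075,.079,.083)])
a=cv2.imread('pics/scene0.png').astype(float)
# phase-corr shift of a patch on tin: white/green with bottom boundary
for t in("_k","_l","_m","_n","_o"):
    b=cv2.imread(f'pics/scene{t}.png').astype(float)
    y0,y1,x0,x1=254,288,252,304
    g0=a[y0:y1,x0:x1,1]-a[y0:y1,x0:x1,2];g1=b[y0:y1,x0:x1,1]-b[y0:y1,x0:x1,2]
    print(t,cv2.phaseCorrelate(g0,g1,cv2.createHanningWindow((x1-x0,y1-y0),cv2.CV_64F)))
# upper edge transitions across grey lid: row profile of green columns
for t in("0","_k","_m","_n","_o"):
    b=cv2.imread(f'pics/scene{t}.png').astype(float); g=(b[...,1]-b[...,2])[270:290,262:271].mean(1)
    th=40; i=np.where(g>th)[0].max(); print(t,"green->black row",270+i+(g[i]-th)/(g[i]-g[i+1]))
```

```text
0.03 [[273.1, 263.95], [273.4, 265.42], [273.7, 266.89]]
0.05 [[273.34, 260.57], [273.65, 262.05], [273.95, 263.54]]
0.07 [[273.59, 257.09], [273.89, 258.59], [274.2, 260.1]]
_k ((0.0942645880727433, 0.1659618222430872), 1.040578955626815)
_l ((0.1752291782178652, 0.0373179364443601), 1.0154775595047436)
_m ((0.2143497040933937, 0.31366536972941716), 0.9155132650324604)
_n ((0.18455329509503926, 0.1258568450001789), 0.9105467659383332)
_o ((0.16270804175456988, 0.03870506065046442), 0.9860012272836017)
0 green->black row 279.17054263565893
_k green->black row 279.64285714285717
_m green->black row 280.2584269662921
_n green->black row 279.94776119402985
_o green->black row 280.005376344086
```

```bash
python3 - <<'E'
from h import *
def prof(t,c0,c1):
    b=cv2.imread(f'pics/scene{t}.png').astype(float); g=(b[...,1]-b[...,2])
    r=[]
    for c in range(c0,c1):
        col=g[238:265,c]; th=25; i=np.where(col>th)[0].min(); r.append(238+i-(col[i]-th)/(col[i]-col[i-1]))
    return np.mean(r)
for t in("0","_k","_l","_m","_n","_o"):
    print(t,prof(t,262,268).round(2),prof(t,283,290).round(2))
E
cp /dev/null /dev/null; python3 -c "
import cv2
A=[cv2.resize(cv2.imread(f'pics/scene{t}.png')[236:262,250:306],None,fx=7,fy=10) for t in('0','_o')]
cv2.imwrite('pics/top.png',cv2.hconcat(A))"
```

```text
0 246.13 242.82
_k 247.26 243.88
_l 247.77 244.36
_m 247.86 244.46
_n 247.65 244.24
_o 247.65 244.24cp: '/dev/null' and '/dev/null' are the same file
```

View pics/top.png

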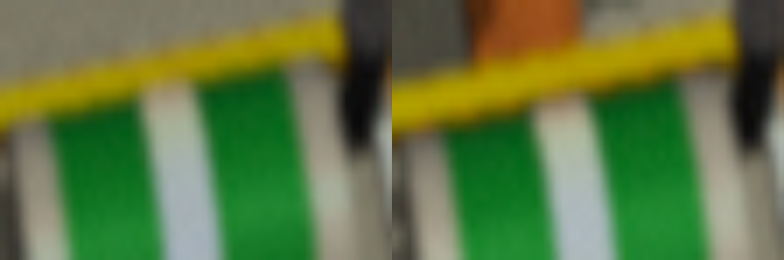

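Run:
```python
from g import *
from rig import manip
o=manip.observe()
x=Rz.apply([-1,0,0]);z=np.array([0,0,-1.]);R=np.c_[x,np.cross(z,x),z]
P=r2w(.022,-.080);P[2]=.135;print(P,[v.round(4) for v in delta(o,P,R)])
```

```text
[ 0.67524176 -0.12526213  0.135     ] [array([-0.0807, -0.081 ,  0.0457]), array([ 0.058 , -0.1518,  0.099 ])]
```

>>> {"method": "apply_moves", "body": {
  "plan": "0.6 -0.03 -0.03 0 0 0 0;0.6 -0.06 -0.06 0 0 0 0;0.6 -0.08 -0.081 0.01 0 0 0;0.6 -0.0805 -0.081 0.03 0 -0.1 0;0.6 -0.0805 -0.081 0.045 0 -0.1 0;0.6 -0.0805 -0.081 0.045 0 -0.1 0"
}}

```text
time: 26.15
tool_pos: [0.674, -0.1241, 0.1349]
ee_rot: [-0.054, 0.999, 0.001, -0.001]
force: [0.3, 0.2, -0.2]
opening: 0.0365
```

```bash
python3 snap.py p; python3 -c "
import cv2
a=cv2.imread('pics/scene_p.png')[170:310,200:330];b=cv2.imread('pics/side_p.png')[120:240,230:350]
cv2.imwrite('pics/p12.png',cv2.hconcat([cv2.resize(a,(400,560)),cv2.resize(b,(400,560))]))
a=cv2.imread('pics/wrist_p.png');cv2.imwrite('pics/p3.png',cv2.resize(a,None,fx=1.5,fy=1.5))"
```

```text
26.15 [ 0.6739974  -0.1240534   0.13490628] [[-0.9943, -0.107, -0.003], [-0.107, 0.9943, 0.0019], [0.0028, 0.0022, -1.0]] [ 0.32091671  0.19979511 -0.16753681] 0.036452282693564673
scene [[260.15920935 233.36858123]]
scene [[214.94447978 240.26765007]]
side [[277.08424484 168.33591213]]
side [[306.97384803 179.50549087]]
wrist [[337.19721788 208.35425265]]
wrist [[174.96167245 208.38433319]]
```

View pics/p12.png

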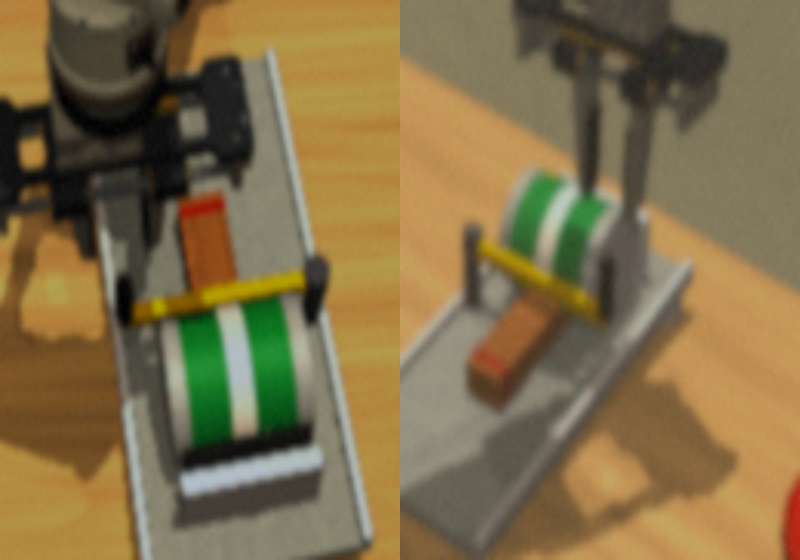

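View pics/p3.png

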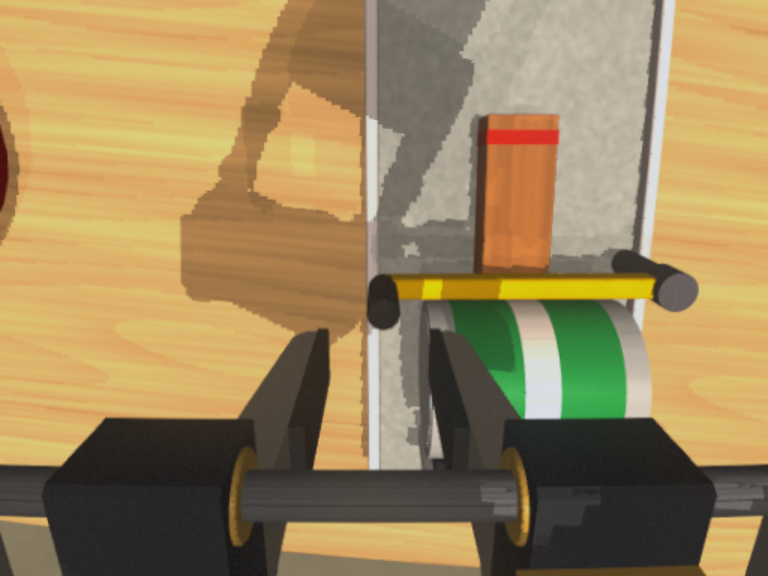

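Run:
```python
from h import *
from g import *
c=cam("wrist");q=lambda l:(np.array(l,float)+.5)/1.5-.5
inr=lambda P:Rz.inv().apply(np.array(P)-RO)
P=onz(c,q([(383,314),(369,310),(399,310)]),.1197);print(P,inr(P))
P=onz(c,q([(677,291)]),.1197);print("post top?",inr(P))
for t in [(482,115),(559,115)]: print("tail",inr(onz(c,q([t]),.0485)))
o=manip.observe();P=onz(c,q([(383,314)]),.1197)[0];P[2]=.135
x=Rz.apply([-1,0,0]);z=np.array([0,0,-1.]);R=np.c_[x,np.cross(z,x),z]
print([v.round(4) for v in delta(o,P,R)]); P2=r2w(.024,-.08);P2[2]=.067;print(P2,[v.round(4) for v in delta(o,P2,R)])
```

```text
[[ 0.67805803 -0.12448475  0.1197    ]
 [ 0.67677116 -0.13119836  0.1197    ]
 [ 0.67528506 -0.11727405  0.1197    ]] [[ 0.0248821  -0.07952127  0.1197    ]
 [ 0.02290052 -0.08606358  0.1197    ]
 [ 0.02287804 -0.07206021  0.1197    ]]
post top? [[0.01344951 0.05826767 0.1197    ]]
tail [[-0.06595611 -0.02433604  0.0485    ]]
tail [[-0.06635048  0.01879245  0.0485    ]]
[array([-0.0016,  0.0007,  0.0038]), array([-0.054 ,  0.1919,  0.1302])]
[ 0.6772308  -0.12505307  0.067     ] [array([-0.0005,  0.0003,  0.0718]), array([-0.054 ,  0.1919,  0.1302])]
```

>>> {"method": "apply_moves", "body": {
  "plan": "0.6 -0.001 0.0005 0.02 0 0 0;0.6 -0.001 0.0005 0.04 0 0 0;0.6 -0.001 0.0005 0.055 0 0 0;0.6 -0.001 0.0005 0.066 0 0 0;0.9 -0.001 0.0005 0.066 0 0 0;0.9 -0.001 0.0005 0.066 0 0 0;0.9 -0.001 0.0005 0.066 0 0 0;0.9 -0.001 0.0005 0.066 0 0 0",
  "force": 12
}}

```text
time: 27.35
tool_pos: [0.6773, -0.1226, 0.072]
ee_rot: [-0.054, 0.999, 0.002, 0.001]
force: [-0.6, 6.8, -1.0]
opening: 0.0154
```

```bash
python3 snap.py q|head -1; python3 -c "
import cv2
b=cv2.imread('pics/side_q.png')[120:240,230:350]
cv2.imwrite('pics/q2.png',cv2.resize(b,(560,560)))"
python3 - <<'E'
from g import *
from rig import manip
o=manip.observe();R0=Ro.from_quat(o["ee_rot"]).as_matrix()
for th in np.arange(.1,1.61,.1):
    d=Rz.apply([-.158*np.sin(th),.158*(1-np.cos(th)),0]);v=R0.T@d;print(round(th,2),v.round(4))
E
```

```text
27.35 [ 0.6772953  -0.12256189  0.07195157] [[-0.9943, -0.1069, 0.0016], [-0.1069, 0.9943, 0.0036], [-0.002, 0.0034, -1.0]] [-0.63119271  6.82179861 -0.98734296] 0.015437851551784948
0.1 [ 0.0158  0.0008 -0.    ]
0.2 [ 0.0314  0.0032 -0.0001]
0.3 [ 0.0467  0.0072 -0.0001]
0.4 [ 0.0615  0.0126 -0.0001]
0.5 [ 0.0757  0.0195 -0.0001]
0.6 [ 0.0891  0.0278 -0.0001]
0.7 [ 1.017e-01  3.740e-02 -1.000e-04]
0.8 [ 1.132e-01  4.820e-02 -1.000e-04]
0.9 [ 0.1236  0.0601 -0.    ]
1.0 [ 0.1328  0.073  -0.    ]
1.1 [0.1406 0.0867 0.    ]
1.2 [1.470e-01 1.011e-01 1.000e-04]
1.3 [1.520e-01 1.161e-01 1.000e-04]
1.4 [1.554e-01 1.315e-01 1.000e-04]
1.5 [0.1573 0.1472 0.0002]
1.6 [0.1575 0.163  0.0002]
```

View pics/q2.png

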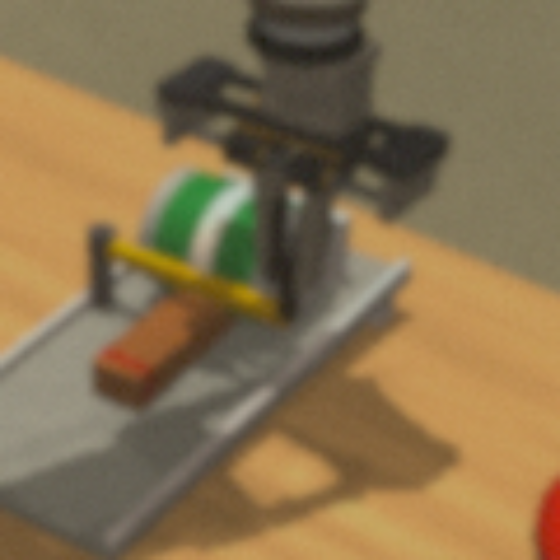

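>>> {"method": "apply_moves", "body": {
  "plan": "0.9 0.003 0.0015 0 0 0 0;0.9 0.009 0.0018 0 0 0 0;0.9 0.0158 0.0023 0 0 0 0;0.9 0.0236 0.0033 0 0 0 0;0.9 0.0314 0.0047 0 0 0 0;0.9 0.039 0.0065 0 0 0 0;0.9 0.0467 0.0087 0 0 0 0;0.9 0.0467 0.0087 0 0 0 0"
}}

```text
time: 28.5
tool_pos: [0.6295, -0.1199, 0.0719]
ee_rot: [-0.053, 0.999, 0.001, 0.001]
force: [0.3, 7.6, -0.7]
opening: 0.0155
```

```bash
python3 snap.py r|head -1; python3 -c "
import cv2
a=cv2.imread('pics/scene_r.png')[170:310,200:330];b=cv2.imread('pics/side_r.png')[120:240,220:340]
cv2.imwrite('pics/r12.png',cv2.hconcat([cv2.resize(a,(400,500)),cv2.resize(b,(400,500))]))"
```

```text
28.5 [ 0.62949861 -0.11993959  0.07192431] [[-0.9944, -0.106, 0.0022], [-0.106, 0.9944, 0.0023], [-0.0025, 0.0021, -1.0]] [ 0.26457123  7.60404634 -0.65827489] 0.015547077052659527
```

View pics/r12.png

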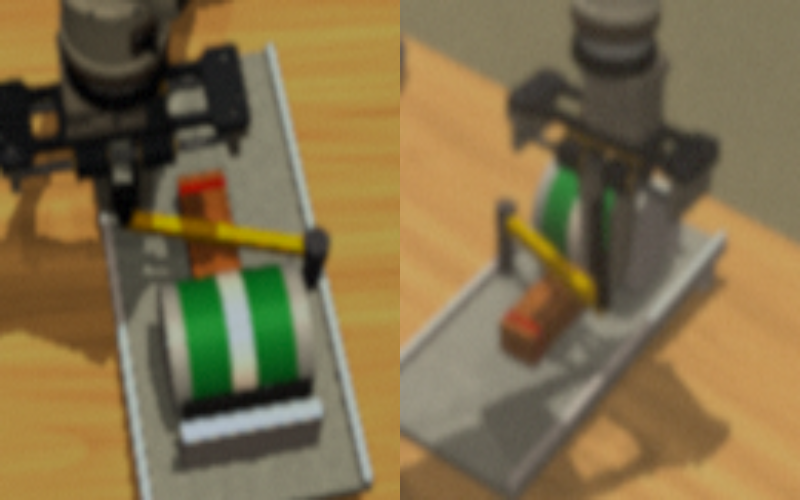

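>>> {"method": "apply_moves", "body": {
  "plan": "0.9 0.0075 0.004 0 0 0 0;0.9 0.0148 0.0068 0 0 0 0;0.9 0.022 0.0102 0 0 0 0;0.9 0.029 0.0138 0 0 0 0;0.9 0.0358 0.018 0 0 0 0;0.9 0.0424 0.0221 0 0 0 0;0.9 0.055 0.0317 0 0 0 0;0.9 0.0665 0.0425 0 0 0 0"
}}

```text
time: 29.65
tool_pos: [0.5581, -0.0878, 0.0718]
ee_rot: [-0.053, 0.999, -0.002, 0.0]
force: [-2.4, -5.7, 2.6]
opening: 0.0154
```

>>> {"method": "apply_moves", "body": {
  "plan": "0.9 0.0104 0.0112 0 0 0 0;0.9 0.0196 0.024 0 0 0 0;0.9 0.0274 0.0378 0 0 0 0;0.9 0.0338 0.0522 0 0 0 0;0.9 0.0388 0.0672 0 0 0 0;0.9 0.0422 0.0826 0 0 0 0;0.9 0.0441 0.0985 0 0 0 0;0.9 0.0441 0.0985 0 0 0 0"
}}

```text
time: 30.65
tool_pos: [0.5045, 0.0089, 0.0712]
ee_rot: [-0.054, 0.999, 0.001, 0.001]
force: [-2.7, -0.1, 4.3]
opening: 0.0155
```

```bash
python3 snap.py s|head -1; python3 -c "
import cv2
a=cv2.imread('pics/scene_s.png')[150:310,200:330];b=cv2.imread('pics/side_s.png')[120:240,200:340]
cv2.imwrite('pics/s12.png',cv2.hconcat([cv2.resize(a,(400,500)),cv2.resize(b,(400,500))]))"
```

```text
30.65 [0.50447562 0.00887945 0.0712216 ] [[-0.9941, -0.1081, 0.0011], [-0.1081, 0.9941, 0.0012], [-0.0012, 0.0011, -1.0]] [-2.72404847 -0.05875668  4.31900309] 0.015530839935752147
```

View pics/s12.png

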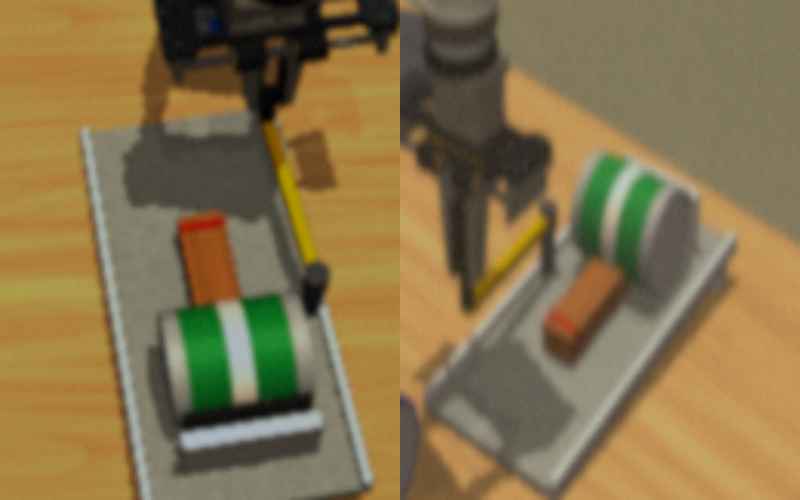

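The gate now stands open by about 1.5 rad and the chock is holding the tin. I'll let go of the knob and lift clear.

>>> {"method": "apply_moves", "body": {
  "plan": "0.6 0 0 0 0 0 0;0.6 0 0 0 0 0 0;0.6 0 0 0 0 0 0;0.6 0 0 -0.02 0 0 0;0.6 0 0 -0.05 0 0 0;0.6 0 0 -0.09 0 0 0;0.6 0 0 -0.12 0 0 0;0.6 0 0 -0.12 0 0 0"
}}

```text
time: 31.8
tool_pos: [0.5067, 0.0067, 0.1939]
ee_rot: [-0.053, 0.999, -0.001, 0.004]
force: [0.1, -0.7, -0.6]
opening: 0.037
```

```bash
python3 snap.py t|head -1; python3 -c "
import cv2
a=cv2.imread('pics/scene_t.png')[150:310,200:330];b=cv2.imread('pics/side_t.png')[120:240,200:340]
cv2.imwrite('pics/t12.png',cv2.hconcat([cv2.resize(a,(400,500)),cv2.resize(b,(400,500))]))"
python3 - <<'E'
from h import *
from g import *
for t in("0","_o","_s","_t"):
    b=cv2.imread(f'pics/scene{t}.png').astype(float);g=b[...,1]-b[...,2];R=[]
    for c0,c1 in((262,268),(283,290)):
        r=[]
        for c in range(c0,c1):
            col=g[238:265,c];i=np.where(col>25)[0].min();r.append(238+i-(col[i]-25)/(col[i]-col[i-1]))
        R.append(np.mean(r).round(2))
    print(t,R)
# gate angle: yellow pixels ray-cast onto arm top plane
c=cam("scene");im=c["bgr"].astype(int);m=(im[...,2]>im[...,0]+90)&(im[...,1]>im[...,0]+80)&(im[...,1]>0.75*im[...,2])
ys,xs=np.nonzero(m);k=(xs>260)&(xs<310)&(ys>170)&(ys<245)
P=Rz.inv().apply(onz(c,np.c_[xs[k],ys[k]],.077)-RO)[:,:2];v=np.linalg.svd(P-P.mean(0))[2][0];v=v if v[0]<0 else -v
print(k.sum(),P.mean(0),"gate angle",np.arctan2(-v[0],-v[1]))
E
```

```text
31.8 [0.50667952 0.00667264 0.19386693] [[-0.9943, -0.1062, 0.0074], [-0.1062, 0.9943, -0.0012], [-0.0072, -0.002, -1.0]] [ 0.1126398  -0.72561029 -0.64381585] 0.03699959130938551
0 [np.float64(246.13), np.float64(242.82)]
_o [np.float64(247.65), np.float64(244.24)]
_s [np.float64(247.82), np.float64(244.03)]
_t [np.float64(247.79), np.float64(244.03)]
194 [-0.0422946   0.07967023] gate angle 1.5053029531793272
```

View pics/t12.png

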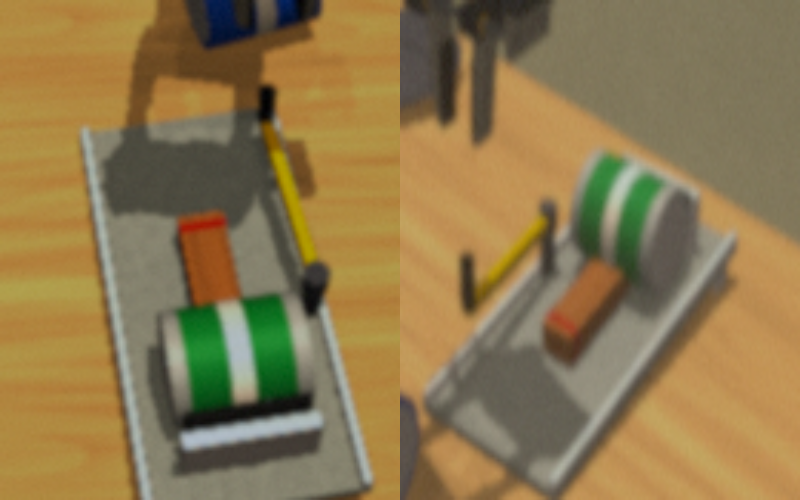

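View pics/scene_t.png

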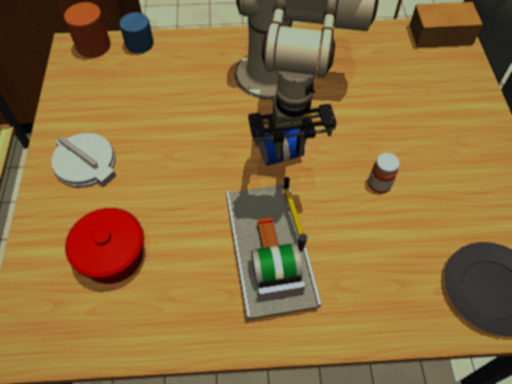

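```bash
python3 -c "
from rig import manip
print(manip.finish_job())"
```

```text
the job is handed in; nothing more can be done
None
```

The job is handed in: the chock holds the tin, with the gate swung open about 1.5 rad. It took about 32 s of the 72 s allowed, and no verdict was reported.

**What I did**
- I gripped the chock near its tail, set it on the deck nose uphill and slid it under the shut gate.
- It pushed the tin about 4 mm onto the bumper. I built the lean up to 11–12.6 N at the wrist, about 12 N on average. It stayed near 12 N for at least half a second, and the highest reading was about 13 N.
- I let go of the chock, gripped the knob, led the gate round and lifted clear.

**Last checks**
- **Gate:** the yellow arm measures 1.505 rad in the scene camera.
- **Tin:** its top edge sits about 4 mm uphill of where the gate held it, near rack x 79 mm. Pictures after the gate opened and after the gripper lifted clear agree.
- **Chock:** it lies flat and straight on the deck against the tin, with the gripper well away.
- **Bystanders:** the jar and basket look to be where they started.

**What disagreed or could not be checked**
- **Finger length:** the fingertips touched the table at a TCP height of −31 mm, about 39 mm past where the stated tip offset puts contact. All three cameras agreed with the contact, so I worked from that. Finding it by touch pressed on the table with up to about 34 N.
- **Camera agreement:** the scene and side cameras differed by up to about 10 mm on the rack's position, so I relied on the wrist camera. Its two fixes put the tin 4 mm apart, about 77 and 81 mm; the first is right at the 77 mm limit.
- **Contact force:** the force between chock and tin can't be measured directly. I estimated 8–9 N from the wrist force.
- **Settling:** the tin eased back slightly, under 1 mm, when I released the chock.

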